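# Return the inspected nuts to the hopper feeder

## Task

Put the checked nuts that lie on the green mat into the orange scoop pan on the scale with the rest of the batch, and lift the yellow cover off the hopper and lay it flat on the blue pad. When the batch is complete and the hopper open, take the pan by its black grip and tip the nuts into the hopper. Set the empty pan back upright on the scale's platform, seat the cover on its two pins again and, with the cover on, press the green start button fully, leaving the measuring tools where they lie.

Things in the scene. Friction and masses are not known exactly. Their poses are not given: they have to be found in the camera images.
- feeder: hopper feeder, fixed: grey housing 280 (x) by 200 mm (y), an open sheet-steel hopper on it and a console 80 mm high on its -x side (x -180 to -100 mm). Origin on the bench under the hopper's centre, z up. A shallow outlet trough reaches x = 172 mm
- hopper_rim (a point): centre of the hopper's mouth, level with the rim's flat top, 120 mm above the bench; axes as the feeder's. Mouth 136 (x) by 150 mm (y), flanged rim 180 by 200 mm; the sloping floor is about 60 mm below. Two brass pins, 8 mm thick, tapered to 3 mm at the tip, stand 15 mm up from the rim at (x, y) = (-78, 88) and (78, -88) mm
- cover: loose yellow cover plate, 180 (x) by 200 mm (y), 4 mm thick, 0.35 kg, with 12 mm holes at (x, y) = (-78, 88) and (78, -88) mm that drop over the pins (either way round). Black bridge grip over its middle: a bar along y, 90 mm long, 14 mm wide, 22 to 34 mm above the underside, on end feet. Origin: centre of its underside, on point hopper_rim when seated
- pad: blue fabric-faced pad, 210 (x) by 205 mm (y), 4 mm thick, fixed on the bench; the place to lay the cover; origin at the centre of its underside
- scale: grey counting scale, fixed: housing 40 mm high, x from -135 to 95 mm, 190 mm wide (y), display on its -x side; a steel platform 165 (x) by 150 mm (y) above it; origin on the bench under the platform's centre
- platform (a point): point at the centre of the scale's steel platform, on its upper face, 60 mm above the bench; axes as the scale's
- pan: loose orange scoop pan, 150 mm long (x), 110 wide (y), 0.20 kg: floor 3 mm thick, walls 35 mm high on three sides; the +x end is an open spout, 94 mm wide. Black upright grip at its -x end: a block 12 mm thick (x), 56 wide (y), centred at x = -69 mm, its top 85 mm above the underside. Origin: centre of its underside, z up. Nuts slide on it when tipped 26 to 36 degrees
- pan_spout (a point): point at the middle of the pan's open spout edge, on the floor of the pan (x = 75, y = 0, z = 3 mm in the pan's frame)
- mat: green inspection mat, 260 (x) by 170 mm (y), 3 mm thick, fixed on the bench; origin at the centre of its underside
- start (a joint): travel of the green start button, m: 0 up, 0.006 fully pressed; spring, about 5 N fully down
- start_top (a point): centre of the top face of the green start button (28 mm across, stands 22 mm out of the console, pressed straight down, 102 mm above the bench); beside it on the console a flat display and a 10 mm high dial
- nut1: steel hex nut, 27 mm across flats (31 mm across corners), 14 mm high, 45 g, dark bore; origin at the centre of its underside, z up through the bore; two of its flats face along its own x axis, the other pairs 60 degrees apart; starts on the green mat, or is absent (then None)
- nut2: steel hex nut, 27 mm across flats (31 mm across corners), 14 mm high, 45 g, dark bore; origin at the centre of its underside, z up through the bore; two of its flats face along its own x axis, the other pairs 60 degrees apart; starts on the green mat, or is absent (then None)
- nut3: steel hex nut, 27 mm across flats (31 mm across corners), 14 mm high, 45 g, dark bore; origin at the centre of its underside, z up through the bore; two of its flats face along its own x axis, the other pairs 60 degrees apart; starts on the green mat, or is absent (then None)
- nut4: steel hex nut, 27 mm across flats (31 mm across corners), 14 mm high, 45 g, dark bore; origin at the centre of its underside, z up through the bore; two of its flats face along its own x axis, the other pairs 60 degrees apart; starts on the green mat, or is absent (then None)
- nut5: steel hex nut, 27 mm across flats (31 mm across corners), 14 mm high, 45 g, dark bore; origin at the centre of its underside, z up through the bore; two of its flats face along its own x axis, the other pairs 60 degrees apart; starts on the green mat, or is absent (then None)
- nut6: steel hex nut, 27 mm across flats (31 mm across corners), 14 mm high, 45 g, dark bore; origin at the centre of its underside, z up through the bore; two of its flats face along its own x axis, the other pairs 60 degrees apart; starts on the green mat, or is absent (then None)
- nut7: steel hex nut, 27 mm across flats (31 mm across corners), 14 mm high, 45 g, dark bore; origin at the centre of its underside, z up through the bore; two of its flats face along its own x axis, the other pairs 60 degrees apart; starts in the scoop pan
- nut8: steel hex nut, 27 mm across flats (31 mm across corners), 14 mm high, 45 g, dark bore; origin at the centre of its underside, z up through the bore; two of its flats face along its own x axis, the other pairs 60 degrees apart; starts in the scoop pan
- plug_gauge: bystander: thread plug gauge, 112 mm long, 18 mm thick, lying along its y axis (y from -49 to 63 mm) on the green mat; origin at its underside
- marker: bystander: blue marker pen, 140 mm long, 13 mm thick, lying along its y axis (y from -55 to 85 mm) on the green mat; origin at its underside
- caliper: bystander: digital caliper, 230 mm long, lying flat along its y axis on the bench; origin under the middle of its beam
- ring_gauge: bystander: dark steel ring gauge, 60 mm across, 18 mm high, lying flat on the bench; origin at the centre of its underside
Things that resemble listed ones, but are neither listed nor needed, are in the scene too. There is more than one size of the pan; the job needs the larger.

How it is judged:
By the outcome, as a careful person would: the job done as asked, in the order asked, and still so for the second after the job is handed in, with the robot touching nothing.
Of nut1, nut2, nut3, nut4, nut5, nut6 only 3 to 6 are there at a start; the rules pass over those that are not, and their reading is None.
At some moment in a run one of nut1, nut2, nut3, nut4, nut5, nut6, pan may be knocked a few centimetres aside while the robot is not near it.
It also fails if it takes over 210 s, if anything falls off the work surface, if the arm or the gripper's body presses on something with over 40 N, if the wrist force passes 120 N, or if a joint passes its speed limit or range.

## Robot

A 7-joint arm with a two-finger parallel gripper is mounted at the origin on the work surface. World frame = base frame: x ahead of the robot, y to its left, z up, the work surface at z = 0. Lengths are in mm, angles in rad, forces in N, time in s.
With the tool pointing down it reaches from about 400 to 875 mm from the base axis. Payload 4.4 kg.
Tool frame: the origin (TCP) lies midway between the tips of the shut fingers; the grasp point (between the pads) lies 19 mm behind it; z points along the fingers, y is the line along which they close (so a half turn about z gives the same grasp; the last joint's range is limited). The gripper opens to 85 mm and grips with 20 to 120 N. Pads are 22 mm wide; open, the fingers measure 114 mm over their backs; the gripper's body (76 mm by 85 mm) begins 54 mm behind the grasp point. The pads swing forward as they close: fully open they stand 13 mm farther back than shut.
Start: joints at [1.043, 0.628, 0.038, 1.517, -0.027, 0.996, -0.02], TCP at [289.642, -581.915, 231.313] pointing down, gripper open.
Joint ranges: [-3.06, 3.06], [-0.37, 2.12], [-1.25, 1.32], [0.18, 2.47], [-1.1, 4.24], [0.23, 1.98], [-2.94, 2.94]. Speed limits (rad/s): [2.57, 2.57, 3.14, 3.14, 3.14, 3.14, 3.14].

## Interface

Orientations are given as [roll, pitch, yaw] about the fixed x, y, z axes, in that order (R = Rz(yaw) Ry(pitch) Rx(roll)).
In Python, from cell import ctrl gives the robot as it stands.
- The arm moves only by the shell command python3 -m crank 'ROWS' [OPENING]. ROWS is JSON, a list that holds one entry, the list of rows, each a list of 4 numbers: the shift along the tool's x, y, z normalised to -1 to 1, where 1 is 2.5 cm, then the turn about the tool's z normalised to -1 to 1, where 1 is 0.08 rad. In form: [[[dx, dy, dz, turn], ...]]. A call has 1 to 12 rows; each row shifts and turns the commanded pose from where the row before left it, along the tool's axes as they then stand; what a row does not reach is not made up. A row lasts 1/12 s, in which the tool goes at most 41.7 mm and 7.16 degrees, less where a joint would pass 70% of its speed; a pose out of reach is approached as far as the arm can. A call with a number of a shift or a turn outside -1 to 1 is refused whole. A call with a gripper value outside its range is refused whole. OPENING is the closure, from -1 (fully open) to 1 (shut), set as the call begins (- or left out, the last holds). The fingers move at their own pace and stop on an object; the grip force is fixed at half the most. Time passes only in rows, so rows that do not move let the fingers close. It gives the time, the measured TCP pose, the force, the opening and the grip force at its end, in the units of the state.
- ctrl.read_state(): the state, without advancing time (a new reading comes with each control period).
- ctrl.get_image(name): name is "scene" or "side" or "wrist"; returns a dict with "img" (384x512x3 uint8, red, green, blue), "intrinsics" (3x3 intrinsics, pixels), "extrinsics" (4x4, takes a point from camera to world coordinates). Camera axes: x right, y up, looking along -z (the intrinsics and any distortion apply to the point x, -y, -z); pixel columns grow to the right and rows downward; lengths in mm; the calibration is good to about 2 mm. A picture is of the moment at which its call begins. There is no depth.
- ctrl.finish_job(): hands the job in; it is judged then, once.
Trained networks look in the newest picture that a camera, given by its name, has taken for a name from the list of things; names that differ only in an ending like _2 or _b are one class to them, and where a whole thing is asked for, a point or a joint stands for the part that bears it (a point fixed in the world has none). Each returns a list of dicts, best first, with "confidence" (0 to 1); they miss things now and then, are a little off and sometimes report something else, mostly with a low value. They report only what shows in the picture. A call takes as long as a camera call. They do not tell look-alikes from the thing itself.
- ctrl.find_in(camera, target): "position" ([row, column] in pixels, amid what is visible of it).
- ctrl.trace(camera, target): "mask" (384x512 bool, what is visible of it) and "position" ([row, column] in pixels, amid what is visible of it).
- ctrl.place_of(camera, target): "position" ([row, column] in pixels: a listed point, or the origin of a listed thing).
The state is a dict: "clock": time; "qpos": joint angles; "qd": joint speeds; "tau": joint torques, N m; "eef_pos": TCP position; "tool_rot": TCP orientation; "force": force on the tool from outside, world axes, zero at the start; "torque": the same for the moment, N m; "width": finger opening in mm; "gripper_force": force on a finger pad.
Only numpy, scipy, OpenCV 4.12 (cv2) and the standard library are available. Lean on these libraries where they do the work, as an engineer would, in place of code of your own. Each camera call takes 0.05 s, during which the arm holds its last target. There are 200 camera calls.

## Working session

There is one attempt and no reset: what is moved stays moved. The work goes in short steps, Python scripts to look and compute and a shell command to move; the robot and the scene stay as the last step left them, time stands still between calls to the robot, and variables do not carry over. Pictures are saved under pics/ and viewed, at most 14 in all, crops included, and the job is handed in when it is done.

```bash
ls; mkdir -p pics
cat > h.py <<'E'
import numpy as np, cv2
from cell import ctrl
def shot(c,fn=None):
    d=ctrl.get_image(c)
    if fn: cv2.imwrite('pics/'+fn,d['img'][:,:,::-1])
    return d
def ray(d,p):
    K=np.array(d['intrinsics']);T=np.array(d['extrinsics'])
    r,c=p
    v=np.array([(c-K[0,2])/K[0,0],(r-K[1,2])/K[1,1],1.]);v=np.array([v[0],-v[1],-v[2]])
    return T[:3,3],T[:3,:3]@v
def atz(d,p,z):
    o,v=ray(d,p);return o+v*(z-o[2])/v[2]
def tri(L):
    A=np.zeros((3,3));b=np.zeros(3)
    for o,v in L:
        v=v/np.linalg.norm(v);P=np.eye(3)-np.outer(v,v);A+=P;b+=P@o
    return np.linalg.solve(A,b)
def proj(d,X):
    K=np.array(d['intrinsics']);T=np.array(d['extrinsics'])
    c=T[:3,:3].T@(np.array(X)-T[:3,3]);c=np.array([c[0],-c[1],-c[2]])
    u=K@c;return [u[1]/u[2],u[0]/u[2]]
E
python3 - <<'E'
from h import *
np.set_printoptions(precision=1,suppress=True)
ds={c:shot(c,c+'0.png') for c in('scene','side','wrist')}
print(ctrl.read_state())
for c,d in ds.items(): print(c,np.array(d['intrinsics']).tolist(),np.array(d['extrinsics']).round(2).tolist(),[k for k in d])
for t in ['feeder','hopper_rim','cover','pad','scale','platform','pan','pan_spout','mat','start_top','nut1','plug_gauge','marker','caliper','ring_gauge']:
  for c in('scene','side'):
    print(t,c,[(np.round(x['position']).tolist(),round(x['confidence'],2)) for x in ctrl.place_of(c,t)])
E
```

```text
pics
{'clock': 0.15, 'qpos': array([ 1. ,  0.6,  0. ,  1.5, -0. ,  1. , -0. ]), 'qd': array([ 0., -0., -0., -0.,  0., -0., -0.]), 'tau': array([  0. , -56.4,   1.2, -19.4,   0. ,   0. ,   0. ]), 'eef_pos': array([ 289.4, -581.5,  230.6]), 'tool_rot': array([-3.1,  0. ,  0.5]), 'force': array([-0.1, -0.8,  0.8]), 'torque': array([-0.,  0., -0.]), 'gripper_force': 0.0, 'width': 85.6215254442179}
scene [[381.6083790421946, 0.0, 255.68144773733604], [0.0, 381.6083790421946, 191.03800765112658], [0.0, 0.0, 1.0]] [[0.47, -0.69, 0.56, 1213.36], [0.88, 0.37, -0.28, -243.49], [-0.01, 0.63, 0.78, 997.6], [0.0, 0.0, 0.0, 1.0]] ['img', 'intrinsics', 'extrinsics']
side [[411.5765887169786, 0.0, 256.63993225120936], [0.0, 411.5765887169786, 192.41759596008254], [0.0, 0.0, 1.0]] [[-1.0, 0.0, -0.02, 533.68], [-0.02, -0.76, 0.65, 994.49], [-0.02, 0.65, 0.76, 1133.83], [0.0, 0.0, 0.0, 1.0]] ['img', 'intrinsics', 'extrinsics']
wrist [[275.1251379209598, 0.0, 257.03238750592084], [0.0, 275.1251379209598, 192.48629526809435], [0.0, 0.0, 1.0]] [[0.45, 0.86, 0.24, 350.16], [-0.89, 0.43, 0.12, -551.65], [-0
[... 1025 characters left out ...]
 198.0], 0.56), ([226.0, 213.0], 0.42), ([235.0, 184.0], 0.4), ([213.0, 173.0], 0.39), ([214.0, 208.0], 0.39)]
nut1 side [([180.0, 274.0], 0.6), ([159.0, 263.0], 0.56), ([164.0, 290.0], 0.54), ([264.0, 274.0], 0.48), ([176.0, 288.0], 0.46), ([279.0, 272.0], 0.4)]
plug_gauge scene [([240.0, 182.0], 0.52), ([224.0, 212.0], 0.47), ([247.0, 206.0], 0.46)]
plug_gauge side [([168.0, 247.0], 0.65), ([159.0, 260.0], 0.48)]
marker scene [([256.0, 211.0], 0.77)]
marker side [([167.0, 235.0], 0.44), ([179.0, 273.0], 0.23)]
caliper scene [([274.0, 265.0], 0.7), ([180.0, 336.0], 0.29)]
caliper side [([191.0, 201.0], 0.97)]
ring_gauge scene [([307.0, 200.0], 0.59)]
ring_gauge side [([152.0, 207.0], 0.48)]
```

```bash
python3 -c "
import cv2
for c in('scene','side'): cv2.imwrite('pics/%s0b.png'%c,cv2.resize(cv2.imread('pics/%s0.png'%c),(800,600),interpolation=cv2.INTER_CUBIC))"
```

```text
(no output)
```

View pics/scene0b.png

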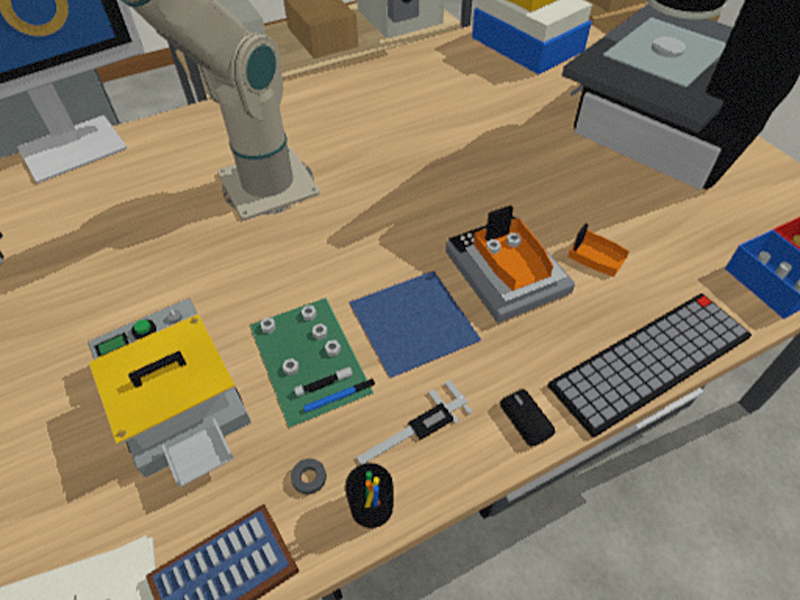

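View pics/side0b.png

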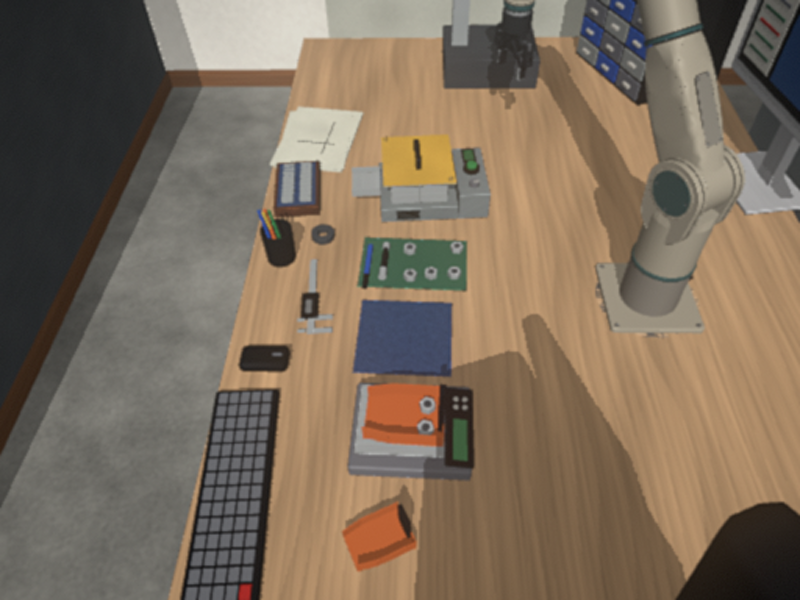

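```bash
python3 - <<'E'
from h import *
np.set_printoptions(precision=1,suppress=True)
a=shot('scene');b=shot('side')
P={'feeder':((263,113),(126,268)),'cover':((239,105),(97,268)),'pad':((205,260),(216,257)),'pan':((164,327),(265,262)),'spout':((182,341),(263,237)),'button':((205,91),(103,299))}
for k,(p,q) in P.items(): print(k,tri([ray(a,p),ray(b,q)]))
for p in [(202,198),(226,213),(235,184),(213,173),(214,208),(205,190)]:print('nut sc',atz(a,p,3))
for p in [(159,263),(164,290),(176,288),(176,276),(176,263)]:print('nut si',atz(b,p,3))
print('mat',atz(b,(169,266),0))
R=np.array(shot('wrist')['extrinsics']);s=ctrl.read_state();print(s['tool_rot'],R[:3,3]-s['eef_pos'],np.array(s['qpos']).round(3))
from scipy.spatial.transform import Rotation as Ro
Rt=Ro.from_euler('xyz',s['tool_rot']).as_matrix();print(Rt,Rt.T@(R[:3,3]-s['eef_pos']),Rt.T@R[:3,:3])
E
python3 -m crank '[[[0,0,-1,0],[0,0,-1,0],[0,0,-1,0],[0,0,0,0]]]'
```

```text
feeder [ 528.1 -375.2  -15.3]
cover [ 536.6 -361.6  134.7]
pad [559.4 111.3  -6.9]
pan [549.  358.5  63.8]
spout [628.4 353.4  60.6]
button [ 402.6 -365.   115.4]
nut sc [448.7 -68.9   3. ]
nut sc [558.5 -63.5   3. ]
nut sc [ 546.6 -155.5    3. ]
nut sc [ 451.8 -156.7    3. ]
nut sc [508.8 -59.1   3. ]
nut sc [447.7 -96.6   3. ]
nut si [ 548.6 -153.9    3. ]
nut si [ 444.3 -126.9    3. ]
nut si [453.9 -63.6   3. ]
nut si [498.9 -63.4   3. ]
nut si [547.8 -63.1   3. ]
mat [ 536.7 -102.6    0. ]
[ 3.1 -0.   0.5] [ 60.6  30.  142.9] [ 1.   0.6  0.   1.5 -0.   1.  -0. ]
[[ 0.9  0.4  0. ]
 [ 0.4 -0.9 -0. ]
 [ 0.   0.  -1. ]] [  67.7    0.2 -142.9] [[ 0.   1.   0.3]
 [ 1.  -0.  -0. ]
 [-0.   0.3 -1. ]]
clock: 2.13
eef_pos: [290.9, -584.5, 312.0]
tool_rot: [3.132, -0.0, 0.462]
force: [1.2, -0.7, 0.4]
width: 85.2
gripper_force: 0.0
```

```bash
python3 -m crank '[[[0,0,-0.5,0.96],[0,0,-0.5,0.96],[0,0,-0.5,0.96],[0,0,0,0.96],[0,0,0,0.96],[0,0,0,0.96],[0,0,0,0]]]' >/dev/null; python3 -m crank '[[[0.5,-0.9,0,0],[0.5,-0.9,0,0],[0.5,-0.9,0,0],[0.5,-0.9,0,0],[0.5,-0.9,0,0],[0.5,-0.9,0,0],[0.5,-0.9,0,0],[0.5,-0.9,0,0],[0.5,-0.9,0,0],[0.5,-0.9,0,0],[0,0,0,0],[0,0,0,0]]]'
cat >> h.py <<'E'
def det(f,c,t,m=0.25):
    return [(np.array(x['position']),round(x['confidence'],2)) for x in f(c,t) if x['confidence']>m]
E
python3 - <<'E'
from h import *
np.set_printoptions(precision=1,suppress=True)
d=shot('wrist','w1.png')
cv2.imwrite('pics/w1b.png',cv2.resize(cv2.imread('pics/w1.png'),(800,600),interpolation=cv2.INTER_CUBIC))
print(ctrl.read_state()['eef_pos'])
for t in ['nut1','cover','start_top','mat','hopper_rim','pad','feeder']:
    print(t,[(p,c,atz(d,p,dict(nut1=3,cover=120,start_top=102,hopper_rim=120).get(t,0))) for p,c in det(ctrl.place_of,'wrist',t)])
E
```

```text
clock: 3.72
eef_pos: [415.4, -355.3, 343.8]
tool_rot: [-3.141, -0.0, 0.007]
force: [-0.3, -0.1, -0.2]
width: 85.6
gripper_force: 0.0
[ 414.4 -356.8  343.8]
nut1 [(array([105.2,  82. ]), 0.77, array([498.5, -61.8,   3. ])), (array([ 69.8, 131.5]), 0.77, array([ 554. , -151.1,    3. ])), (array([145.4, 145.8]), 0.74, array([ 432.5, -162.1,    3. ])), (array([139.3,  88.5]), 0.66, array([442.2, -63.9,   3. ])), (array([70.9, 75.8]), 0.59, array([551.7, -60.4,   3. ]))]
cover [(array([ 72.4, 266.4]), 0.79, array([ 535.1, -366.6,  120. ]))]
start_top [(array([180.4, 269.9]), 0.56, array([ 394.4, -374.5,  102. ]))]
mat [(array([ 75.9, 110. ]), 0.63, array([ 544.9, -113.5,    0. ])), (array([144.8, 140.3]), 0.35, array([ 433.1, -151.3,    0. ]))]
hopper_rim [(array([138.7,  90.2]), 0.54, array([ 452.9, -136.7,  120. ]))]
pad [(array([142.8, 139.8]), 0.75, array([ 436.6, -150.8,    0. ]))]
feeder []
```

View pics/w1b.png

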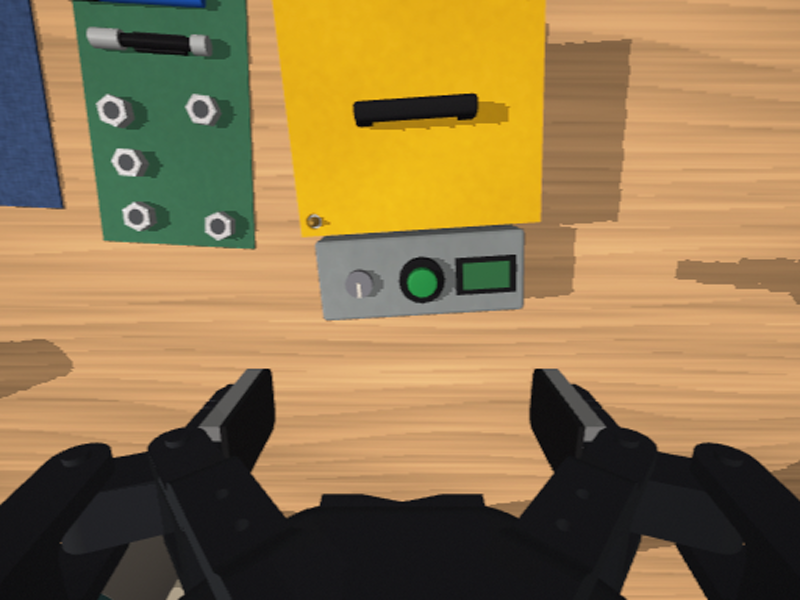

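```bash
python3 -m crank '[[[0,-1,0.4,0],[0,-1,0.4,0],[0,-1,0.4,0],[0,-1,0.4,0],[0,-1,0.4,0],[0,-1,0.4,0],[0,-1,0.4,0],[0,-1,0.4,0],[0,-1,0.4,0],[0,-1,0.4,0],[0,0,0,0],[0,0,0,0]]]' | head -2
cat >> h.py <<'E'
def nutpose(d,p,z=17,r=26):
    """fit hex orientation: nut top is bright; return flats angle (world yaw mod 60deg)"""
    img=d['img'].astype(int);x0,y0=int(p[1])-r,int(p[0])-r
    x0=max(x0,0);y0=max(y0,0)
    c=img[y0:y0+2*r,x0:x0+2*r]
    m=((c.min(2)>120)&(c.max(2)-c.min(2)<45)).astype(np.uint8)
    n,l,st,ce=cv2.connectedComponentsWithStats(m)
    k=min(range(1,n),key=lambda i:np.hypot(ce[i][0]+x0-p[1],ce[i][1]+y0-p[0])-0.02*st[i][4])
    cs,_=cv2.findContours((l==k).astype(np.uint8),cv2.RETR_EXTERNAL,cv2.CHAIN_APPROX_NONE)
    h=cv2.convexHull(max(cs,key=cv2.contourArea))[:,0]
    W=np.array([atz(d,(q[1]+y0,q[0]+x0),z)[:2] for q in h])
    best=None
    for a in np.radians(np.arange(0,60,1)):
        w=[];cc=[]
        for j in range(3):
            u=np.array([np.cos(a+j*np.pi/3),np.sin(a+j*np.pi/3)]);q=W@u;w.append(q.max()-q.min());cc.append((u,(q.max()+q.min())/2))
        if best is None or sum(w)<best[0]:best=(sum(w),np.degrees(a),cc,w)
    U=np.array([u for u,_ in best[2]]);C=np.array([v for _,v in best[2]])
    return np.linalg.lstsq(U,C,rcond=None)[0],best[1],np.array(best[3])
E
cat > nuts.py <<'E'
from h import *
np.set_printoptions(precision=1,suppress=True)
d=shot('wrist')
s=ctrl.read_state();print(s['clock'],s['eef_pos'],s['tool_rot'])
for p,c in det(ctrl.place_of,'wrist','nut1',.2):
    g=atz(d,p,3)
    try: n=nutpose(d,proj(d,[g[0],g[1],17]))
    except Exception as e: n=e
    print(p,c,g[:2],'fit',n)
E
python3 nuts.py
python3 - <<'E'
from h import *
np.set_printoptions(precision=1,suppress=True)
d=shot('wrist');cv2.imwrite('pics/m1.png',cv2.resize(d['img'][:,:,::-1],(800,600)))
for t in ['pad','mat','pan','platform','pan_spout','cover']: print(t,[(p,c,atz(d,p,dict(pan=60,cover=120,platform=60,pan_spout=63).get(t,0))) for p,c in det(ctrl.place_of,'wrist',t)])
E
```

```text
clock: 5.12
eef_pos: [414.1, -105.9, 243.6]
5.1667 [ 414.4 -107.2  244. ] [ 3.1 -0.   0. ]
[ 98.9 227.3] 0.92 [503.2 -66.8] fit (array([500.8, -67.9]), np.float64(57.00000000000001), array([27.7, 27.5, 27.1]))
[151.9 291.7] 0.81 [ 433.8 -154.6] fit (array([ 435.9, -155.7]), np.float64(25.0), array([28. , 28.6, 27.4]))
[144.  224.7] 0.65 [444.2 -61.8] fit (array([445.1, -69.2]), np.float64(29.999999999999996), array([26.9, 26.9, 27.6]))
[ 56.  294.4] 0.62 [ 555.3 -153.4] fit (array([ 552.4, -151.2]), np.float64(53.0), array([27.6, 28.4, 27.1]))
[ 58.2 223. ] 0.58 [552.3 -62.5] fit (array([550.8, -61.3]), np.float64(36.0), array([27. , 27.7, 27.4]))
pad [(array([47.9, 78.7]), 0.64, array([565.9, 118.5,   0. ]))]
mat [(array([ 64.1, 259.3]), 0.57, array([ 547.2, -111.6,    0. ]))]
pan []
platform []
pan_spout []
cover [(array([199.8, 501.9]), 0.7, array([ 400.6, -357.5,  120. ]))]
```

View pics/m1.png

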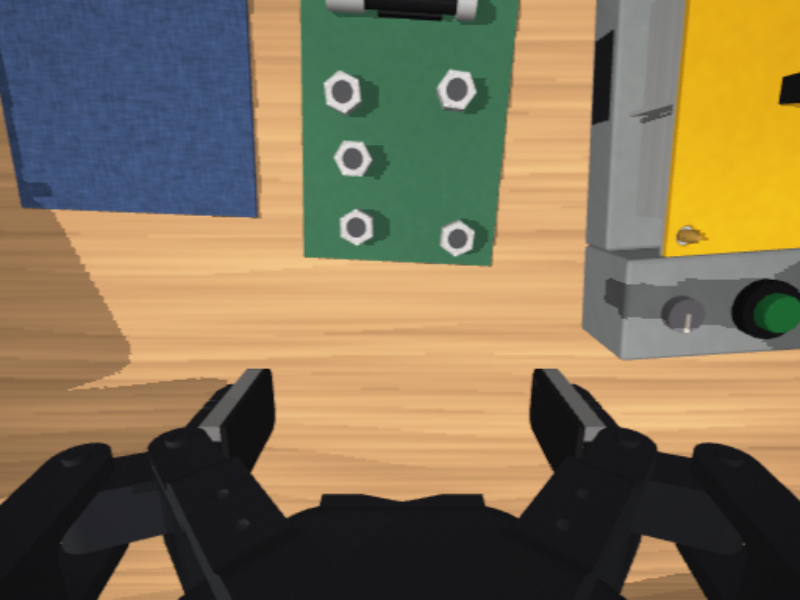

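```bash
cat > go.py <<'E'
import sys,numpy as np
from cell import ctrl
from scipy.spatial.transform import Rotation as Ro
# usage: go.py x y z yawdeg [x y z yaw ...]: units of shift in the tool frame (turn first), per leg
s=ctrl.read_state();p=np.array(s['eef_pos']);yaw=np.degrees(s['tool_rot'][2])
v=list(map(float,sys.argv[1:]));print('at',p.round(1),'yaw',round(yaw,1))
for i in range(0,len(v),4):
    t=np.array(v[i:i+3]);y=np.radians(v[i+3]);w=t-p
    print('leg',v[i:i+4],'shift/turn units',np.round([(np.cos(y)*w[0]+np.sin(y)*w[1])/25,(np.sin(y)*w[0]-np.cos(y)*w[1])/25,-w[2]/25,-((v[i+3]-yaw+180)%360-180)/4.584],2))
    p=t;yaw=v[i+3]
E
python3 -m crank '[[[0,0,0,-1],[0,0,0,-1],[0,0,0,-1],[0,0,0,-1],[0,0,0,-1],[0,0,0,-1],[0,0,0,-1],[0,0,0,-1],[0,0,0,-1],[0,0,0,-1],[0,0,0,-1],[0,0,0,-1]]]' 0 >/dev/null;python3 -m crank '[[[0,0,0,0]]]'; python3 go.py 436 -155.7 60 55 436 -155.7 5 55
```

```text
clock: 6.65
eef_pos: [414.2, -107.0, 243.9]
tool_rot: [3.141, -0.0, 0.962]
force: [-0.8, -0.1, 0.1]
width: 42.7
gripper_force: 0.0
at [ 414.2 -107.   243.9] yaw 55.1
leg [436.0, -155.7, 60.0, 55.0] shift/turn units [-1.09  1.83  7.36  0.03]
leg [436.0, -155.7, 5.0, 55.0] shift/turn units [ 0.   0.   2.2 -0. ]
```

```bash
python3 -m crank '[[[-0.22,0.37,0.9,0],[-0.22,0.37,0.9,0],[-0.22,0.37,0.9,0],[-0.22,0.36,0.9,0],[-0.21,0.36,0.9,0],[0,0,1,0],[0,0,1,0],[0,0,0.86,0],[0,0,0,0],[0,0,0,0]]]' ; python3 go.py 436 -155.7 5 55
```

```text
clock: 7.48
eef_pos: [435.4, -155.2, 59.3]
tool_rot: [-3.139, 0.001, 0.96]
force: [-0.2, -1.1, 0.6]
width: 42.5
gripper_force: 0.0
at [ 435.4 -155.2   59.3] yaw 55.0
leg [436.0, -155.7, 5.0, 55.0] shift/turn units [-0.    0.03  2.17 -0.  ]
```

```bash
python3 nuts.py
```

```text
7.5333 [ 436.3 -155.4   60.2] [3.1 0.  1. ]
[ 51.1 258.5] 0.97 [498.5 -67. ] fit (array([500.5, -67.9]), np.float64(55.0), array([26.9, 27.7, 27.8]))
[101.2 194.6] 0.8 [444.6 -67.5] fit (array([444.9, -69.4]), np.float64(29.999999999999996), array([27.3, 27.4, 27.6]))
[109.4 391. ] 0.68 [ 552.7 -149.7] fit (array([ 551.4, -150.1]), np.float64(53.0), array([27.2, 31.8, 28.7]))
[211.6 258.6] 0.58 [ 434.6 -158.7] fit (array([ 436.1, -154.5]), np.float64(26.0), array([30.3, 30.3, 27.2]))
```

```bash
python3 -m crank '[[[0,0,0.8,0],[0,0,0.8,0],[0,0,0.6,0],[0,0,0,0]]]' ; python3 -m crank '[[[0,0,0,0],[0,0,0,0],[0,0,0,0],[0,0,0,0],[0,0,0,0]]]' 1; python3 -m crank '[[[0,0,-1,0],[0,0,-1,0],[0,0,-1,0],[0,0,-1,0],[0,0,-1,0],[0,0,-1,0],[0,0,0,0]]]'; python3 go.py 470 300 230 55
```

```text
clock: 7.92
eef_pos: [435.6, -156.4, 10.7]
tool_rot: [-3.141, 0.003, 0.961]
force: [-0.9, -0.2, 0.7]
width: 42.7
gripper_force: 0.0
clock: 8.33
eef_pos: [436.1, -156.3, 12.3]
tool_rot: [3.14, 0.002, 0.961]
force: [-1.0, -0.5, 8.3]
width: 24.2
gripper_force: 59.7
clock: 8.92
eef_pos: [438.6, -155.9, 165.4]
tool_rot: [3.135, -0.001, 0.961]
force: [0.8, 0.5, -0.2]
width: 24.5
gripper_force: 59.2
at [ 438.6 -155.9  165.4] yaw 55.1
leg [470.0, 300.0, 230.0, 55.0] shift/turn units [ 1.566e+01 -9.430e+00 -2.580e+00  1.000e-02]
```

```bash
python3 -m crank '[[[0.98,-0.59,-0.2,0],[0.98,-0.59,-0.2,0],[0.98,-0.59,-0.2,0],[0.98,-0.59,-0.2,0],[0.98,-0.59,-0.2,0],[0.98,-0.59,-0.2,0],[0.98,-0.59,-0.2,0],[0.98,-0.59,-0.2,0],[0.98,-0.59,-0.2,0],[0.98,-0.59,-0.2,0],[0.98,-0.59,-0.2,0],[0.98,-0.59,-0.2,0]]]'>/dev/null; python3 -m crank '[[[0.98,-0.59,0,0],[0.98,-0.59,0,0],[0.98,-0.59,0,0],[0.98,-0.59,0,0],[0,0,0,0],[0,0,0,0]]]'
python3 - <<'E'
from h import *
np.set_printoptions(precision=1,suppress=True)
d=shot('wrist');cv2.imwrite('pics/p1.png',cv2.resize(d['img'][:,:,::-1],(800,600)))
for t in ['pad','pan','platform','pan_spout','nut1','scale']: print(t,[(p,c,atz(d,p,dict(pan=60,cover=120,platform=60,pan_spout=63,nut1=63).get(t,0))) for p,c in det(ctrl.place_of,'wrist',t)])
E
```

```text
clock: 10.42
eef_pos: [465.7, 303.1, 219.9]
tool_rot: [-3.139, 0.002, 0.965]
force: [-0.4, -0.7, -0.2]
width: 24.1
gripper_force: 59.2
pad [(array([238.7, 383.7]), 0.72, array([556.7, 114.9,   0. ]))]
pan [(array([ 80.5, 296.6]), 0.87, array([557.1, 363.9,  60. ]))]
platform []
pan_spout [(array([ 40.7, 366.5]), 0.68, array([632.3, 355.7,  63. ]))]
nut1 [(array([236. , 381.6]), 0.7, array([547.2, 161.8,  63. ])), (array([236.6, 254.5]), 0.69, array([423. , 246.6,  63. ])), (array([ 82.4, 252.8]), 0.68, array([518.9, 387.7,  63. ])), (array([126.9, 275.6]), 0.56, array([513.6, 337.8,  63. ])), (array([361.7, 375.1]), 0.55, array([452.5,   0.1,  63. ]))]
scale []
```

View pics/p1.png

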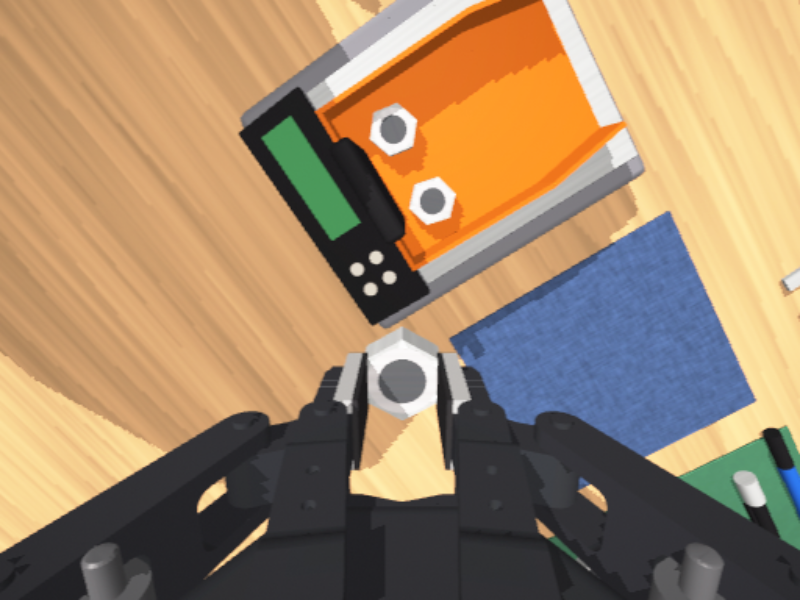

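```bash
python3 go.py 560 361 140 55 560 361 84 55
```

```text
at [467.1 299.9 220.2] yaw 55.0
leg [560.0, 361.0, 140.0, 55.0] shift/turn units [ 4.13  1.64  3.21 -0.  ]
leg [560.0, 361.0, 84.0, 55.0] shift/turn units [ 0.    0.    2.24 -0.  ]
```

```bash
python3 -m crank '[[[0.83,0.33,0,0],[0.83,0.33,0,0],[0.83,0.33,0,0],[0.83,0.33,0.2,0],[0.81,0.32,0.8,0],[0,0,1,0],[0,0,1,0],[0,0,1,0],[0,0,0.9,0],[0,0,0.54,0],[0,0,0,0],[0,0,0,0]]]'; python3 -m crank '[[[0,0,0,0],[0,0,0,0],[0,0,0,0]]]' 0.1;  python3 -m crank '[[[0,0,-1,0],[0,0,-1,0],[0,0,-1,0],[0,0,-1,0],[0,0,-1,0],[0,0,0,0]]]' 0; python3 go.py 445 -67.5 140 60 445 -67.5 60 60
python3 - <<'E'
from h import *
np.set_printoptions(precision=1,suppress=True)
d=shot('wrist')
for t in ['pan','pan_spout','nut1']: print(t,[(p,c,atz(d,p,dict(pan=60,pan_spout=63,nut1=63).get(t,0))) for p,c in det(ctrl.place_of,'wrist',t)])
E
```

```text
clock: 11.77
eef_pos: [559.4, 361.6, 83.7]
tool_rot: [-3.14, 0.003, 0.961]
force: [1.0, 0.3, -0.2]
width: 24.3
gripper_force: 59.2
clock: 12.02
eef_pos: [560.2, 362.6, 85.6]
tool_rot: [3.142, -0.0, 0.961]
force: [0.2, 1.0, -0.5]
width: 38.4
gripper_force: 0.0
clock: 12.52
eef_pos: [562.2, 364.7, 215.8]
tool_rot: [3.139, -0.008, 0.961]
force: [1.2, 1.0, -0.3]
width: 42.8
gripper_force: 0.0
at [562.2 364.7 215.8] yaw 55.0
leg [445.0, -67.5, 140.0, 60.0] shift/turn units [-17.31   4.58   3.03  -1.08]
leg [445.0, -67.5, 60.0, 60.0] shift/turn units [ 0.   0.   3.2 -0. ]
pan [(array([182.7, 252.2]), 0.66, array([556.6, 364.7,  60. ])), (array([  4.8, 179.4]), 0.63, array([599.8, 546.2,  60. ]))]
pan_spout [(array([152.7, 314.4]), 0.92, array([630.9, 354. ,  63. ]))]
nut1 [(array([186.5, 210.3]), 0.95, array([516.5, 388.3,  63. ])), (array([183.6, 254.7]), 0.67, array([558.7, 362.9,  63. ])), (array([223.7, 235.4]), 0.64, array([513.4, 336.8,  63. ]))]
```

```bash
python3 -m crank '[[[0,0,0,-1],[-0.96,0.25,0,0],[-0.96,0.25,0.15,0],[-0.96,0.25,0.15,0],[-0.96,0.25,0.15,0],[-0.96,0.25,0.15,0],[-0.96,0.25,0.15,0],[-0.96,0.25,0.15,0],[-0.96,0.25,0.15,0],[-0.96,0.25,0.15,0],[-0.96,0.25,0.15,0],[-0.96,0.25,0.15,0]]]' >/dev/null; python3 -m crank '[[[-0.96,0.25,0.2,0],[-0.96,0.25,0.2,0],[-0.96,0.25,0.2,0],[-0.96,0.25,0.3,0],[-0.96,0.25,0.3,0],[-0.96,0.25,0.3,0],[-0.95,0.25,0.3,0],[0,0,0,0],[0,0,0,0]]]'; python3 nuts.py; python3 go.py 445 -68.5 6 60
```

```text
clock: 14.47
eef_pos: [436.9, -68.8, 126.1]
tool_rot: [-3.138, 0.004, 1.038]
force: [-0.2, 0.5, 0.3]
width: 42.5
gripper_force: 0.0
14.5167 [437.9 -67.4 126.6] [-3.1  0.   1. ]
[195.9 223.9] 0.97 [402.5 -61. ] fit (array([403.4, -58.8]), np.float64(28.0), array([30.8, 28.7, 27.7]))
[197.  397.7] 0.92 [ 552.9 -150.7] fit (array([ 550.8, -148.5]), np.float64(53.0), array([29.6, 35.1, 31.2]))
[151.8 310.9] 0.63 [498.5 -66. ] fit (array([500.5, -67.1]), np.float64(56.0), array([27.9, 29.9, 27.4]))
[118.3 359.9] 0.61 [552.2 -61.5] fit (array([549.7, -60.2]), np.float64(36.0), array([27.3, 29.4, 29.7]))
at [438.4 -66.7 126.9] yaw 59.7
leg [445.0, -68.5, 6.0, 60.0] shift/turn units [ 0.07  0.26  4.84 -0.07]
```

```bash
python3 - <<'E'
from h import *
d=shot('wrist');cv2.imwrite('pics/c1.png',cv2.resize(d['img'][130:290,150:350,::-1],(600,480),interpolation=cv2.INTER_CUBIC))
E
python3 go.py 403 -59 60 58 403 -59 3 58
```

```text
at [438.7 -66.4 127.2] yaw 59.7
leg [403.0, -59.0, 60.0, 58.0] shift/turn units [-0.51 -1.37  2.69  0.38]
leg [403.0, -59.0, 3.0, 58.0] shift/turn units [ 0.    0.    2.28 -0.  ]
```

View pics/c1.png

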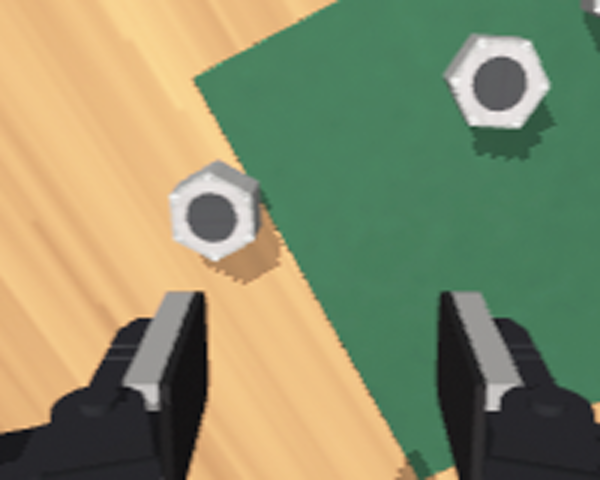

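```bash
python3 -m crank '[[[-0.25,-0.68,0.9,0.35],[-0.25,-0.68,0.9,0],[0,0,0.9,0],[0,0,0,0],[0,0,0,0]]]'; python3 nuts.py; python3 go.py 403 -59 9 58
```

```text
clock: 15.03
eef_pos: [402.9, -59.5, 59.5]
tool_rot: [-3.139, 0.003, 1.016]
force: [-0.2, -0.3, 0.8]
width: 42.8
gripper_force: 0.0
15.0833 [403.8 -59.7  60.2] [-3.1  0.   1. ]
[209.7 256.4] 0.93 [401.6 -60.9] fit (array([402.6, -58.1]), np.float64(29.999999999999996), array([30.5, 29.8, 26.9]))
[207.5 486. ] 0.92 [ 551.7 -151.6] fit (array([ 548.5, -147.2]), np.float64(52.0), array([29.5, 38.6, 25.2]))
[149.  376.4] 0.62 [499.4 -67. ] fit (array([499.4, -66.3]), np.float64(57.00000000000001), array([27.4, 32.4, 29.8]))
[167.5 452.5] 0.48 [ 541.2 -108.7] fit (array([ 546.6, -130.9]), np.float64(58.00000000000001), array([4.4, 8.5, 9.8]))
at [404.2 -60.   60.6] yaw 58.1
leg [403.0, -59.0, 9.0, 58.0] shift/turn units [ 0.01 -0.06  2.06  0.03]
```

```bash
python3 -m crank '[[[0,-0.05,0.8,0],[0,0,0.8,0],[0,0,0.46,0],[0,0,0,0],[0,0,0,0]]]' ; python3 -m crank '[[[0,0,0,0],[0,0,0,0],[0,0,0,0],[0,0,0,0],[0,0,0,0]]]' 1; python3 -m crank '[[[0,0,-1,0],[0,0,-1,0],[0,0,-1,0],[0,0,-1,0],[0,0,-1,0],[0,0,-1,0],[0,0,0,0]]]'; python3 go.py 592 344 200 58 592 344 84 58
```

```text
clock: 15.55
eef_pos: [402.3, -61.6, 19.6]
tool_rot: [3.141, 0.005, 1.013]
force: [-0.4, -0.6, 0.5]
width: 42.6
gripper_force: 0.0
clock: 15.97
eef_pos: [401.6, -61.5, 19.4]
tool_rot: [3.141, 0.006, 1.013]
force: [-0.0, 0.4, -0.8]
width: 0.1
gripper_force: 0.0
clock: 16.55
eef_pos: [404.1, -60.5, 172.4]
tool_rot: [3.136, 0.003, 1.013]
force: [0.7, -0.4, 0.6]
width: 0.1
gripper_force: 0.0
at [404.1 -60.5 172.4] yaw 58.0
leg [592.0, 344.0, 200.0, 58.0] shift/turn units [ 1.771e+01 -2.200e+00 -1.100e+00  1.000e-02]
leg [592.0, 344.0, 84.0, 58.0] shift/turn units [ 0.    0.    4.64 -0.  ]
```

```bash
python3 -m crank '[[[0,0,0,0],[0,0,1,0],[0,0,1,0],[0,0,1,0],[0,0,1,0],[0,0,0.8,0],[0,0,0.8,0],[0,0,0.4,0],[0,0,0,0],[0,0,0,0]]]' 0
python3 - <<'E'
from h import *
s=ctrl.read_state();print(s['qpos'].round(3),s['eef_pos'],s['tau'].round(1))
E
python3 nuts.py | grep '40[0-9]'
python3 -m crank '[[[0,0,0.6,0],[0,0,0,0],[0,0,0,0]]]'
python3 - <<'E'
from h import *
s=ctrl.read_state();print(s['qpos'].round(3),s['eef_pos'],s['tau'].round(1))
E
```

```text
clock: 17.38
eef_pos: [400.1, -61.1, 18.1]
tool_rot: [-3.138, 0.008, 1.015]
force: [-0.1, 0.4, 0.3]
width: 42.9
gripper_force: 0.0
[ 0.321  0.761 -0.356  2.319  1.192  0.267 -1.679] [400.06937353 -61.09402669  18.10618505] [ -0.4 -43.3  -3.   -2.    0.2  -0.   -0.1]
17.4333 [400.7 -61.2  18.7] [-3.1  0.   1. ]
[224.9 256.7] 0.84 [401.4 -58.8] fit (array([402.8, -57.6]), np.float64(29.999999999999996), array([30.9, 30.6, 26.9]))
clock: 17.73
eef_pos: [401.2, -61.7, 4.3]
tool_rot: [-3.141, 0.006, 1.013]
force: [0.5, -0.7, 0.2]
width: 42.5
gripper_force: 0.0
[ 0.312  0.793 -0.34   2.322  1.333  0.252 -1.815] [401.19776472 -61.66992225   4.32973103] [ -0.1 -44.4  -3.1  -1.4   0.3   0.   -0.2]
```

```bash
python3 -m crank '[[[0.12,0,-0.16,0],[0,0,0,0]]]' ; python3 -m crank '[[[0,0,0,0],[0,0,0,0],[0,0,0,0],[0,0,0,0],[0,0,0,0]]]' 1; python3 -m crank '[[[0,0,-1,0],[0,0,-1,0],[0,0,-1,0],[0,0,-1,0],[0,0,-1,0],[0,0,-1,0],[0,0,0,0]]]'; python3 go.py 592 344 200 58 592 344 84 58
```

```text
clock: 17.9
eef_pos: [403.6, -58.7, 9.0]
tool_rot: [3.141, 0.005, 1.013]
force: [-0.0, -0.4, -0.5]
width: 42.7
gripper_force: 0.0
clock: 18.32
eef_pos: [403.3, -59.2, 8.8]
tool_rot: [3.141, 0.006, 1.013]
force: [-0.6, 0.6, 9.4]
width: 24.8
gripper_force: 58.2
clock: 18.9
eef_pos: [405.5, -58.3, 161.3]
tool_rot: [3.136, 0.004, 1.013]
force: [0.7, -0.5, 0.3]
width: 24.7
gripper_force: 59.4
at [405.5 -58.3 161.3] yaw 58.0
leg [592.0, 344.0, 200.0, 58.0] shift/turn units [17.6  -2.2  -1.55  0.  ]
leg [592.0, 344.0, 84.0, 58.0] shift/turn units [ 0.    0.    4.64 -0.  ]
```

```bash
python3 -m crank '[[[0.98,-0.12,-0.2,0],[0.98,-0.12,-0.2,0],[0.98,-0.12,-0.2,0],[0.98,-0.12,-0.2,0],[0.98,-0.12,-0.2,0],[0.98,-0.12,-0.2,0],[0.98,-0.12,-0.2,0],[0.98,-0.12,-0.15,0],[0.98,-0.12,0,0],[0.98,-0.12,0,0],[0.98,-0.12,0,0],[0.98,-0.12,0,0]]]'>/dev/null; python3 -m crank '[[[0.98,-0.12,0,0],[0.98,-0.12,0,0],[0.98,-0.12,0,0],[0.98,-0.12,0,0],[0.98,-0.13,0,0],[0.94,-0.15,0,0],[0,0,0,0],[0,0,0,0]]]'; python3 go.py 592 344 84 58 592 344 210 58 551.5 -151 150 83;python3 - <<'E'
from h import *
np.set_printoptions(precision=1,suppress=True)
d=shot('wrist')
for t in ['pan','pan_spout','nut1']: print(t,[(p,c,atz(d,p,dict(pan=60,pan_spout=63,nut1=63).get(t,0))) for p,c in det(ctrl.place_of,'wrist',t)])
E
```

```text
clock: 20.57
eef_pos: [588.8, 345.4, 192.7]
tool_rot: [-3.14, 0.008, 1.015]
force: [0.3, -1.3, -0.7]
width: 24.6
gripper_force: 59.4
at [588.8 345.4 192.7] yaw 58.2
leg [592.0, 344.0, 84.0, 58.0] shift/turn units [0.02 0.14 4.35 0.04]
leg [592.0, 344.0, 210.0, 58.0] shift/turn units [ 0.    0.   -5.04 -0.  ]
leg [551.5, -151.0, 150.0, 83.0] shift/turn units [-19.85   0.81   2.4   -5.45]
pan [(array([183.7, 221.4]), 0.65, array([557.2, 363.9,  60. ]))]
pan_spout [(array([150.8, 290.1]), 0.86, array([634.2, 356.4,  63. ]))]
nut1 [(array([238. , 256.3]), 0.83, array([556.3, 294.2,  63. ])), (array([222.3, 201.7]), 0.83, array([516.6, 340.2,  63. ])), (array([185.7, 223. ]), 0.81, array([558.2, 361.7,  63. ])), (array([183.8, 176.4]), 0.62, array([518.9, 388.4,  63. ]))]
```

```bash
python3 -m crank '[[[0,0.14,0.9,0],[0,0,0.9,0],[0,0,0.9,0],[0,0,0.9,0],[0,0,0.7,0],[0,0,0,0],[0,0,0,0]]]'; python3 -m crank '[[[0,0,0,0],[0,0,0,0],[0,0,0,0]]]' 0.1;  python3 -m crank '[[[0,0,-1,0],[0,0,-1,0],[0,0,-1,-1],[0,0,-1,-1],[0,0,-1,-1],[0,0,0,-1],[0,0,0,-1],[0,0,0,-0.4],[0,0,0,0]]]' 0; python3 go.py 551.5 -151 150 83
python3 -m crank '[[[-0.99,0.04,0,0],[-0.99,0.04,0.1,0],[-0.99,0.04,0.1,0],[-0.99,0.04,0.1,0],[-0.99,0.04,0.1,0],[-0.99,0.04,0.1,0],[-0.99,0.04,0.1,0],[-0.99,0.04,0.1,0],[-0.99,0.04,0.15,0],[-0.99,0.04,0.15,0]]]' >/dev/null;python3 -m crank '[[[-0.99,0.04,0.15,0],[-0.99,0.04,0.2,0],[-0.99,0.04,0.2,0],[-0.99,0.04,0.2,0],[-0.99,0.04,0.2,0],[-0.99,0.04,0.2,0],[-0.99,0.04,0.3,0],[-0.99,0.04,0.3,0],[-0.99,0.04,0.3,0],[-0.99,0.04,0.3,0],[0,0,0,0],[0,0,0,0]]]'; python3 nuts.py; python3 go.py 551.5 -151 60 83 551.5 -151 13 83
```

```text
clock: 21.35
eef_pos: [592.1, 340.6, 86.1]
tool_rot: [-3.14, 0.008, 1.012]
force: [0.4, -0.7, 0.0]
width: 24.5
gripper_force: 59.4
clock: 21.6
eef_pos: [593.2, 342.5, 88.3]
tool_rot: [3.141, 0.004, 1.013]
force: [-0.4, -0.0, -0.8]
width: 38.3
gripper_force: 0.0
clock: 22.35
eef_pos: [593.1, 342.7, 212.7]
tool_rot: [-3.14, 0.004, 1.446]
force: [0.1, 0.1, -0.5]
width: 42.6
gripper_force: 0.0
at [593.1 342.7 212.7] yaw 82.8
leg [551.5, -151.0, 150.0, 83.0] shift/turn units [-19.8    0.75   2.51  -0.04]
clock: 24.18
eef_pos: [550.0, -153.3, 130.2]
tool_rot: [-3.138, 0.006, 1.441]
force: [1.0, -0.2, 0.8]
width: 42.6
gripper_force: 0.0
24.2333 [ 550.6 -151.4  130.8] [-3.1  0.   1.4]
[104.4 192. ] 0.93 [499.3 -69.1] fit (array([500.6, -68. ]), np.float64(57.00000000000001), array([27.6, 27.8, 28.3]))
[182.7 258.5] 0.68 [ 551.3 -151.9] fit (array([ 552.5, -150.3]), np.float64(52.0), array([29.7, 29.4, 28. ]))
[ 86.5 245.2] 0.61 [550.8 -60. ] fit (array([550.6, -61.3]), np.float64(36.0), array([27.6, 27.5, 27.8]))
at [ 550.9 -150.3  131.1] yaw 82.8
leg [551.5, -151.0, 60.0, 83.0] shift/turn units [-0.02  0.03  2.84 -0.04]
leg [551.5, -151.0, 13.0, 83.0] shift/turn units [ 0.    0.    1.88 -0.  ]
```

```bash
python3 -m crank '[[[0,0,1,0],[0,0,1,0],[0,0,1,0],[0,0,1,0],[0,0,0.7,0],[0,0,0,0],[0,0,0,0]]]' ; python3 -m crank '[[[0,0,0,0],[0,0,0,0],[0,0,0,0],[0,0,0,0],[0,0,0,0]]]' 1; python3 -m crank '[[[0,0,-1,0],[0,0,-1,0],[0,0,-1,0],[0,0,-1,0],[0,0,-1,0],[0,0,-1,0],[0,0,0,0]]]'; python3 go.py 553 328 200 83
python3 -m crank '[[[0.98,0,-0.2,0],[0.98,0,-0.2,0],[0.98,0,-0.2,0],[0.98,0,-0.2,0],[0.98,0,-0.2,0],[0.98,0,-0.2,0],[0.98,0,-0.1,0],[0.98,0,0,0],[0.98,0,0,0],[0.98,0,0,0]]]' >/dev/null;python3 -m crank '[[[0.98,0,0,0],[0.98,0,0,0],[0.98,0,0,0],[0.98,0,0,0],[0.98,0,0,0],[0.98,0,0,0],[0.98,0,0,0],[0.98,0,0,0],[0.98,0,0,0],[0.3,0,0,0],[0,0,0,0],[0,0,0,0]]]'; python3 go.py 553 328 84 83;python3 - <<'E'
from h import *
np.set_printoptions(precision=1,suppress=True)
d=shot('wrist')
for t in ['pan','pan_spout','nut1']: print(t,[(p,c,atz(d,p,dict(pan=60,pan_spout=63,nut1=63).get(t,0))) for p,c in det(ctrl.place_of,'wrist',t)])
E
```

```text
clock: 24.87
eef_pos: [550.2, -150.2, 13.1]
tool_rot: [-3.138, 0.004, 1.447]
force: [0.7, 0.5, 0.0]
width: 42.8
gripper_force: 0.0
clock: 25.28
eef_pos: [551.4, -151.1, 14.9]
tool_rot: [3.141, 0.004, 1.446]
force: [-0.7, 2.0, 7.3]
width: 23.7
gripper_force: 58.9
clock: 25.87
eef_pos: [553.6, -151.0, 168.4]
tool_rot: [3.136, 0.006, 1.445]
force: [0.8, 0.5, -0.2]
width: 23.4
gripper_force: 58.9
at [ 553.6 -151.   168.4] yaw 82.8
leg [553.0, 328.0, 200.0, 83.0] shift/turn units [19.02 -2.36 -1.26 -0.05]
clock: 27.7
eef_pos: [609.8, 317.2, 192.7]
tool_rot: [-3.139, 0.007, 1.445]
force: [-0.1, -1.1, -1.3]
width: 23.3
gripper_force: 58.9
at [609.8 317.2 192.7] yaw 82.8
leg [553.0, 328.0, 84.0, 83.0] shift/turn units [ 0.15 -2.31  4.35 -0.04]
pan [(array([142.3, 200.3]), 0.77, array([558.9, 365.2,  60. ])), (array([233.1, 259.5]), 0.44, array([605.1, 261.1,  60. ]))]
pan_spout [(array([147.1, 202.1]), 0.65, array([560.4, 360.6,  63. ])), (array([143.4, 274.7]), 0.63, array([631.6, 355.3,  63. ]))]
nut1 [(array([228.8, 257.4]), 0.95, array([603.6, 267.7,  63. ])), (array([145.5, 202. ]), 0.67, array([560.6, 362.1,  63. ])), (array([163.4, 235.5]), 0.64, array([590.7, 340.5,  63. ])), (array([176.6, 158.6]), 0.64, array([511.4, 336.8,  63. ])), (array([123.4, 150.8]), 0.58, array([515.6, 389. ,  63. ]))]
```

```bash
python3 -m crank '[[[0.05,-0.8,0,0],[0.05,-0.8,0,0],[0.05,-0.71,0.3,0],[0,0,0.9,0],[0,0,0.9,0],[0,0,0.9,0],[0,0,0.8,0],[0,0,0.5,0],[0,0,0,0],[0,0,0,0]]]'; python3 -m crank '[[[0,0,0,0],[0,0,0,0],[0,0,0,0]]]' 0.1;  python3 -m crank '[[[0,0,-1,0],[0,0,-1,0],[0,0,-1,1],[0,0,-1,1],[0,0,-1,1],[0,0,0,0.7],[0,0,0,0]]]' 0; python3 go.py 550.7 -61.3 130 66
python3 -m crank '[[[-0.89,0.39,0,0],[-0.89,0.39,0.2,0],[-0.89,0.39,0.2,0],[-0.89,0.39,0.2,0],[-0.89,0.39,0.2,0],[-0.89,0.39,0.2,0],[-0.89,0.39,0.2,0],[-0.89,0.39,0.2,0],[-0.89,0.39,0.2,0],[-0.89,0.39,0.2,0],[-0.89,0.39,0.2,0],[-0.89,0.39,0.2,0]]]' >/dev/null;python3 -m crank '[[[-0.89,0.39,0.3,0],[-0.89,0.39,0.3,0],[-0.89,0.39,0.3,0],[-0.89,0.39,0.3,0],[0,0,0,0],[0,0,0,0]]]'; python3 nuts.py; python3 go.py 550.7 -61.3 13 66
```

```text
clock: 28.73
eef_pos: [552.7, 328.1, 85.6]
tool_rot: [-3.138, 0.005, 1.444]
force: [1.0, 0.2, 0.5]
width: 23.5
gripper_force: 59.0
clock: 28.98
eef_pos: [553.3, 329.2, 87.0]
tool_rot: [-3.14, 0.004, 1.445]
force: [0.2, 0.0, 0.0]
width: 38.6
gripper_force: 0.0
clock: 29.57
eef_pos: [553.9, 330.3, 213.5]
tool_rot: [3.14, 0.002, 1.148]
force: [-0.2, 0.3, -0.9]
width: 42.8
gripper_force: 0.0
at [553.9 330.3 213.5] yaw 65.8
leg [550.7, -61.3, 130.0, 66.0] shift/turn units [-14.36   6.26   3.34  -0.05]
clock: 31.07
eef_pos: [548.5, -61.8, 126.4]
tool_rot: [-3.138, 0.007, 1.147]
force: [-0.1, 0.6, -0.2]
width: 42.9
gripper_force: 0.0
31.1167 [549.  -59.9 127. ] [-3.1  0.   1.1]
[185.4 259.8] 0.86 [550.7 -63.1] fit (array([551.3, -60.4]), np.float64(35.0), array([29.7, 29.8, 27.3]))
[210.1 215.9] 0.71 [499.  -68.6] fit (array([495.2, -70.3]), np.float64(50.0), array([49.1, 29.5, 38.1]))
at [549.4 -58.8 127.5] yaw 65.9
leg [550.7, -61.3, 13.0, 66.0] shift/turn units [-0.07  0.09  4.58 -0.01]
```

```bash
python3 -m crank '[[[-0.07,0.09,1,0],[0,0,1,0],[0,0,1,0],[0,0,1,0],[0,0,0.58,0],[0,0,0,0],[0,0,0,0]]]' ; python3 -m crank '[[[0,0,0,0],[0,0,0,0],[0,0,0,0],[0,0,0,0],[0,0,0,0]]]' 1; python3 -m crank '[[[0,0,-1,0],[0,0,-1,0],[0,0,-1,0],[0,0,-1,0],[0,0,-1,0],[0,0,-1,0],[0,0,0,0]]]'; python3 go.py 595 378 200 66
python3 -m crank '[[[0.93,-0.31,-0.2,0],[0.93,-0.31,-0.2,0],[0.93,-0.31,-0.2,0],[0.93,-0.31,-0.2,0],[0.93,-0.31,-0.2,0],[0.93,-0.31,-0.2,0],[0.93,-0.31,0,0],[0.93,-0.31,0,0],[0.93,-0.31,0,0]]]' >/dev/null;python3 -m crank '[[[0.93,-0.31,0,0],[0.93,-0.31,0,0],[0.93,-0.31,0,0],[0.93,-0.31,0,0],[0.93,-0.31,0,0],[0.93,-0.31,0,0],[0.93,-0.31,0,0],[0.93,-0.31,0,0],[0.93,-0.31,0,0],[0,0,0,0],[0,0,0,0]]]'; python3 go.py 595 378 84 66;python3 - <<'E'
from h import *
np.set_printoptions(precision=1,suppress=True)
d=shot('wrist')
for t in ['pan','pan_spout','nut1']: print(t,[(p,c,atz(d,p,dict(pan=60,pan_spout=63,nut1=63).get(t,0))) for p,c in det(ctrl.place_of,'wrist',t)])
E
```

```text
clock: 31.75
eef_pos: [550.3, -61.2, 13.0]
tool_rot: [-3.139, 0.005, 1.152]
force: [-0.3, -0.0, 0.1]
width: 42.9
gripper_force: 0.0
clock: 32.17
eef_pos: [551.5, -61.9, 14.6]
tool_rot: [3.141, 0.004, 1.15]
force: [-1.5, 2.9, 6.7]
width: 23.4
gripper_force: 59.0
clock: 32.75
eef_pos: [553.9, -61.8, 168.1]
tool_rot: [3.135, 0.003, 1.149]
force: [0.8, 0.2, -0.6]
width: 23.4
gripper_force: 58.9
at [553.9 -61.8 168.1] yaw 65.8
leg [595.0, 378.0, 200.0, 66.0] shift/turn units [16.74 -5.65 -1.28 -0.04]
clock: 34.42
eef_pos: [593.9, 378.4, 190.4]
tool_rot: [-3.139, 0.006, 1.152]
force: [0.6, 0.2, -0.7]
width: 23.4
gripper_force: 58.9
at [593.9 378.4 190.4] yaw 66.0
leg [595.0, 378.0, 84.0, 66.0] shift/turn units [ 0.    0.05  4.25 -0.  ]
pan [(array([207.8, 228.6]), 0.94, array([556. , 366.6,  60. ])), (array([  1.2, 186. ]), 0.84, array([603.7, 551.1,  60. ]))]
pan_spout [(array([189.7, 298.6]), 0.92, array([630.3, 356.1,  63. ]))]
nut1 [(array([209.2, 233.2]), 0.93, array([560.5, 364.1,  63. ])), (array([204.1, 183.6]), 0.91, array([516. , 389.9,  63. ])), (array([229.8, 256.9]), 0.74, array([573.6, 332.9,  63. ])), (array([218.8, 267.4]), 0.59, array([588.7, 339.9,  63. ])), (array([246.3, 202.2]), 0.53, array([511.7, 339.3,  63. ]))]
```

```bash
python3 -m crank '[[[0,0.05,0.9,0],[0,0,0.9,0],[0,0,0.9,0],[0,0,0.9,0],[0,0,0.6,0],[0,0,0,0],[0,0,0,0]]]'; python3 -m crank '[[[0,0,0,0],[0,0,0,0],[0,0,0,0]]]' 0.1;  python3 -m crank '[[[0,0,-1,0],[0,0,-1,0],[0,0,-1,-1],[0,0,-1,-1],[0,0,-1,-1],[0,0,0,-1],[0,0,0,-0.6],[0,0,0,0]]]' 0; python3 go.py 500.6 -68 130 87
python3 -m crank '[[[-0.95,-0.15,0,0],[-0.95,-0.15,0.1,0],[-0.95,-0.15,0.2,0],[-0.95,-0.15,0.2,0],[-0.95,-0.15,0.2,0],[-0.95,-0.15,0.2,0],[-0.95,-0.15,0.2,0],[-0.95,-0.15,0.2,0],[-0.95,-0.15,0.2,0],[-0.95,-0.15,0.2,0]]]' >/dev/null;python3 -m crank '[[[-0.95,-0.15,0.2,0],[-0.95,-0.15,0.2,0],[-0.95,-0.15,0.2,0],[-0.95,-0.15,0.2,0],[-0.95,-0.15,0.2,0],[-0.95,-0.15,0.2,0],[-0.95,-0.15,0.2,0],[-0.95,-0.15,0.2,0],[-0.95,-0.15,0.2,0],[0,0,0,0],[0,0,0,0]]]'; python3 nuts.py; python3 go.py 500.6 -68 13 87
```

```text
clock: 35.2
eef_pos: [595.8, 375.0, 85.4]
tool_rot: [-3.14, 0.007, 1.148]
force: [0.5, -0.8, 0.7]
width: 23.6
gripper_force: 59.0
clock: 35.45
eef_pos: [596.5, 376.6, 87.4]
tool_rot: [-3.141, 0.003, 1.149]
force: [-0.2, 0.0, -1.2]
width: 38.2
gripper_force: 0.0
clock: 36.12
eef_pos: [596.6, 376.8, 212.3]
tool_rot: [-3.14, 0.004, 1.518]
force: [0.1, -0.1, 0.5]
width: 42.6
gripper_force: 0.0
at [596.6 376.8 212.3] yaw 87.0
leg [500.6, -68.0, 130.0, 87.0] shift/turn units [-17.97  -2.9    3.29  -0.  ]
clock: 37.87
eef_pos: [500.1, -72.4, 125.5]
tool_rot: [-3.138, 0.006, 1.513]
force: [0.3, 1.0, -0.2]
width: 42.5
gripper_force: 0.0
37.9167 [500.8 -70.8 126. ] [-3.1  0.   1.5]
[181.4 254.6] 0.92 [497.6 -68.1] fit (array([500.7, -66.9]), np.float64(56.0), array([29.5, 29.4, 27.5]))
at [501.1 -69.9 126.2] yaw 86.9
leg [500.6, -68.0, 13.0, 87.0] shift/turn units [ 0.07 -0.02  4.53 -0.02]
```

```bash
python3 -m crank '[[[0.07,0,1,0],[0,0,1,0],[0,0,1,0],[0,0,1,0],[0,0,0.53,0],[0,0,0,0],[0,0,0,0]]]' ; python3 -m crank '[[[0,0,0,0],[0,0,0,0],[0,0,0,0],[0,0,0,0],[0,0,0,0]]]' 1; python3 -m crank '[[[0,0,-1,0],[0,0,-1,0],[0,0,-1,0],[0,0,-1,0],[0,0,-1,0],[0,0,-1,0],[0,0,0,0]]]'; python3 go.py 558 397 200 87
python3 -m crank '[[[0.98,0.06,-0.2,0],[0.98,0.06,-0.2,0],[0.98,0.06,-0.2,0],[0.98,0.06,-0.2,0],[0.98,0.06,-0.2,0],[0.98,0.06,-0.2,0],[0.98,0.06,-0.2,0],[0.98,0.06,0,0],[0.98,0.06,0,0],[0.98,0.06,0,0]]]' >/dev/null;python3 -m crank '[[[0.98,0.06,0,0],[0.98,0.06,0,0],[0.98,0.06,0,0],[0.98,0.06,0,0],[0.98,0.06,0,0],[0.98,0.06,0,0],[0.98,0.06,0,0],[0.98,0.06,0,0],[0.98,0.06,0,0],[0,0,0,0],[0,0,0,0]]]'; python3 go.py 558 397 84 87;python3 - <<'E'
from h import *
np.set_printoptions(precision=1,suppress=True)
d=shot('wrist')
for t in ['pan','pan_spout','nut1']: print(t,[(p,c,atz(d,p,dict(pan=60,pan_spout=63,nut1=63).get(t,0))) for p,c in det(ctrl.place_of,'wrist',t)])
E
```

```text
clock: 38.55
eef_pos: [500.5, -67.9, 12.5]
tool_rot: [-3.138, 0.004, 1.519]
force: [-0.2, -0.6, 0.6]
width: 43.0
gripper_force: 0.0
clock: 38.97
eef_pos: [501.4, -68.7, 13.9]
tool_rot: [-3.141, 0.004, 1.517]
force: [-1.0, 1.9, 6.6]
width: 23.8
gripper_force: 59.1
clock: 39.55
eef_pos: [503.6, -68.4, 167.1]
tool_rot: [3.137, 0.005, 1.517]
force: [0.1, 0.4, -1.3]
width: 23.8
gripper_force: 59.0
at [503.6 -68.4 167.1] yaw 86.9
leg [558.0, 397.0, 200.0, 87.0] shift/turn units [18.71  1.2  -1.32 -0.02]
clock: 41.3
eef_pos: [553.3, 396.0, 194.5]
tool_rot: [-3.137, 0.005, 1.52]
force: [-0.2, -0.9, 0.1]
width: 23.8
gripper_force: 59.0
at [553.3 396.  194.5] yaw 87.1
leg [558.0, 397.0, 84.0, 87.0] shift/turn units [0.05 0.19 4.42 0.01]
pan [(array([212.3, 260.4]), 0.72, array([554.7, 363.2,  60. ])), (array([  7.6, 293.9]), 0.71, array([593.1, 552.5,  60. ])), (array([231. , 293.7]), 0.56, array([590. , 339.8,  60. ]))]
pan_spout [(array([190.8, 224.3]), 0.39, array([518.6, 389.7,  63. ]))]
nut1 [(array([230.6, 258.4]), 0.79, array([551.6, 343.5,  63. ])), (array([231.5, 292.3]), 0.72, array([588.1, 340.6,  63. ])), (array([189.1, 222.8]), 0.7, array([517.2, 391.6,  63. ])), (array([213.2, 263.6]), 0.68, array([558.1, 363.1,  63. ])), (array([198.1, 301.1]), 0.63, array([597.8, 377.9,  63. ])), (array([236.9, 222.2]), 0.47, array([512., 338.,  63.]))]
```

```bash
python3 -m crank '[[[0.05,0.19,0.9,0],[0,0,0.9,0],[0,0,0.9,0],[0,0,0.9,0],[0,0,0.8,0],[0,0,0,0],[0,0,0,0]]]'; python3 -m crank '[[[0,0,0,0],[0,0,0,0],[0,0,0,0]]]' 0.1;  python3 -m crank '[[[0,0,-1,0],[0,0,-1,0],[0,0,-1,0],[0,0,-1,0],[0,0,-1,0],[0,0,-1,0],[0,0,-1,0],[0,0,-1,0],[0,0,-1,0],[0,0,0,0]]]' -1
cat >> h.py <<'E'
def rect(d,mask,z):
    m=mask.astype(np.uint8);n,l,st,_=cv2.connectedComponentsWithStats(m);k=1+np.argmax(st[1:,4])
    cs,_=cv2.findContours((l==k).astype(np.uint8),cv2.RETR_EXTERNAL,cv2.CHAIN_APPROX_NONE)
    h=cv2.convexHull(max(cs,key=cv2.contourArea))[:,0]
    W=np.array([atz(d,(q[1],q[0]),z)[:2] for q in h],np.float32)
    return cv2.minAreaRect(W)
def colmask(d,lo,hi):
    hsv=cv2.cvtColor(d['img'],cv2.COLOR_RGB2HSV);return cv2.inRange(hsv,lo,hi)>0
E
python3 - <<'E'
from h import *
np.set_printoptions(precision=1,suppress=True)
d=shot('wrist');cv2.imwrite('pics/n7.png',cv2.resize(d['img'][:,:,::-1],(640,480)))
for t in ['pan','pan_spout','nut1']: print(t,[(p,c,atz(d,p,dict(pan=60,pan_spout=63,nut1=63).get(t,0))) for p,c in det(ctrl.place_of,'wrist',t)])
E
python3 go.py 560 60 310 87
```

```text
clock: 42.08
eef_pos: [558.7, 393.5, 84.3]
tool_rot: [-3.137, 0.007, 1.516]
force: [0.4, -0.6, -0.7]
width: 23.7
gripper_force: 59.0
clock: 42.33
eef_pos: [559.5, 395.8, 86.8]
tool_rot: [-3.14, 0.003, 1.517]
force: [0.6, 0.4, 0.1]
width: 38.2
gripper_force: 0.0
clock: 43.17
eef_pos: [560.5, 398.8, 317.1]
tool_rot: [3.138, -0.003, 1.517]
force: [0.4, 0.6, 0.1]
width: 85.6
gripper_force: 0.0
pan [(array([186.7, 253.4]), 0.8, array([554.4, 364.6,  60. ])), (array([ 44.5, 276.4]), 0.59, array([595.4, 555.4,  60. ]))]
pan_spout [(array([188.6, 303.6]), 0.85, array([629.1, 358.4,  63. ])), (array([ 25.4, 309.9]), 0.59, array([638.9, 574.7,  63. ]))]
nut1 [(array([202.1, 279.1]), 0.79, array([591.9, 339.2,  63. ])), (array([171.6, 228.8]), 0.76, array([519.7, 390.1,  63. ])), (array([205.7, 226.3]), 0.74, array([511.7, 337.9,  63. ])), (array([190.2, 257.9]), 0.66, array([560.8, 359.6,  63. ])), (array([166.2, 253.5]), 0.65, array([556.3, 396.2,  63. ])), (array([206.6, 255. ]), 0.62, array([555.1, 334.1,  63. ])), (array([176.8, 283.5]), 0.53, array([599.6, 378. ,  63. ]))]
at [559.3 395.7 309.6] yaw 86.9
leg [560.0, 60.0, 310.0, 87.0] shift/turn units [-1.341e+01  7.300e-01 -2.000e-02 -1.000e-02]
```

View pics/n7.png

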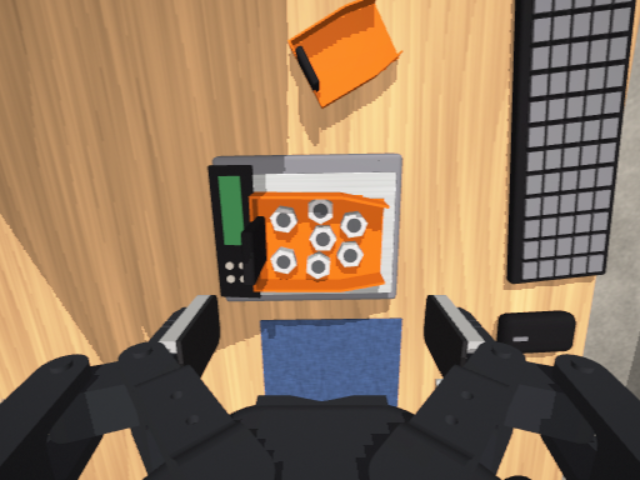

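```bash
python3 -m crank '[[[-0.95,0.05,0,0],[-0.95,0.05,0,0],[-0.95,0.05,0,0],[-0.95,0.05,0,0],[-0.95,0.05,0,0],[-0.95,0.05,0,0],[-0.95,0.05,0,0],[-0.95,0.05,0,0],[-0.95,0.05,0,0],[-0.95,0.05,0,0],[-0.95,0.05,0,0],[0,0,0,0]]]' >/dev/null
python3 - <<'E'
from h import *
np.set_printoptions(precision=2,suppress=True)
d=shot('wrist');print(ctrl.read_state()['eef_pos'])
m=colmask(d,(105,70,50),(125,255,200));
print('colour rect',rect(d,m,4))
t=ctrl.trace('wrist','pad');print([(x['confidence'],x['mask'].sum(),rect(d,x['mask'],4)) for x in t[:2]])
m=colmask(d,(5,150,120),(20,255,255));print(m.sum())
E
python3 go.py 535 -430 320 87
```

```text
[559.35 130.78 309.74]
colour rect ((561.6351928710938, 116.93853759765625), (203.5419464111328, 207.59698486328125), 87.69632720947266)
[(0.84, np.int64(15879), ((562.186279296875, 116.90283966064453), (206.39630126953125, 212.73974609375), 88.00291442871094)), (0.66, np.int64(496), ((656.5502319335938, -96.51876831054688), (145.47113037109375, 14.220293998718262), 86.87577819824219))]
1435
at [559.1 133.2 310.2] yaw 86.8
leg [535.0, -430.0, 320.0, 87.0] shift/turn units [-22.55   0.22  -0.39  -0.04]
```

```bash
python3 -m crank '[[[-0.98,0,0,0],[-0.98,0,0,0],[-0.98,0,0,0],[-0.98,0,0,0],[-0.98,0,0,0],[-0.98,0,0,0],[-0.98,0,0,0],[-0.98,0,0,0],[-0.98,0,0,0],[-0.98,0,0,0],[-0.98,0,0,0],[-0.98,0,0,0]]]' >/dev/null; python3 -m crank '[[[-0.98,0,0,0],[-0.98,0,0,0],[-0.98,0,0,0],[-0.98,0,0,0],[-0.98,0,0,0],[-0.98,0,0,0],[-0.98,0,0,0],[-0.98,0,0,0],[-0.98,0,0,0],[-0.98,0,0,0],[-0.98,0,0,0],[0,0,0,0]]]' |head -2
python3 - <<'E'
from h import *
np.set_printoptions(precision=2,suppress=True)
d=shot('wrist','f1.png');print(ctrl.read_state()['eef_pos'])
m=colmask(d,(20,150,90),(32,255,255))
print('cover rect z124',rect(d,m,124))
for c,x in [(x['confidence'],x) for x in ctrl.place_of('wrist','cover')]: print(c,atz(d,x['position'],120))
# bar: dark pixels inside cover hull
n,l,st,_=cv2.connectedComponentsWithStats(m.astype(np.uint8));k=1+np.argmax(st[1:,4])
cs,_=cv2.findContours((l==k).astype(np.uint8),cv2.RETR_EXTERNAL,cv2.CHAIN_APPROX_NONE)
h=np.zeros(m.shape,np.uint8);cv2.fillConvexPoly(h,cv2.convexHull(max(cs,key=cv2.contourArea)),1)
dark=(d['img'].max(2)<60)&(h>0);print(dark.sum(),'bar z154',rect(d,dark,154))
for x in ctrl.place_of('wrist','start_top'): print('start',x['confidence'],atz(d,x['position'],102))
E
```

```text
clock: 46.47
eef_pos: [528.3, -433.2, 312.2]
[ 528.98 -429.87  312.44]
cover rect z124 ((534.7116088867188, -364.7812805175781), (180.1334686279297, 200.3905487060547), 4.128541469573975)
0.6 [ 536.31 -364.16  120.  ]
1044 bar z154 ((534.578857421875, -364.6223449707031), (12.48547649383545, 88.59172821044922), 4.014644145965576)
start 0.83 [ 390.98 -373.01  102.  ]
```

View pics/f1.png

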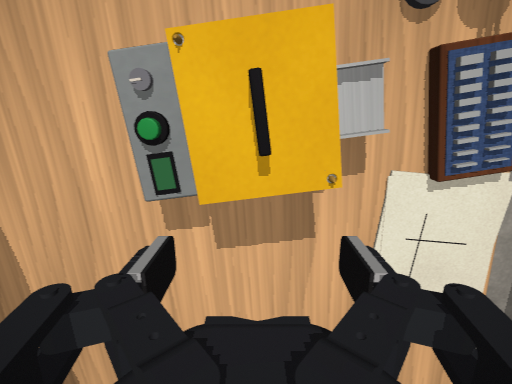

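```bash
python3 -m crank '[[[0,0,0,-0.8],[0,0,0,-0.8],[0,0,0,0]]]' -0.2 >/dev/null; python3 go.py 534.7 -364.7 200 94.1 534.7 -364.7 133 94.1
```

```text
at [ 530.2 -425.7  314.2] yaw 94.6
leg [534.7, -364.7, 200.0, 94.1] shift/turn units [2.42 0.36 4.57 0.1 ]
leg [534.7, -364.7, 133.0, 94.1] shift/turn units [ 0.    0.    2.68 -0.  ]
```

```bash
python3 -m crank '[[[0.48,0.07,0.91,0.1],[0.48,0.07,0.91,0],[0.48,0.07,0.91,0],[0.48,0.07,0.91,0],[0.48,0.07,0.91,0],[0,0,0,0],[0,0,0,0]]]' >/dev/null; python3 go.py 534.7 -364.7 133 94.1;python3 - <<'E'
from h import *
d=shot('wrist')
m=colmask(d,(20,150,90),(32,255,255))
h=np.zeros(m.shape,np.uint8);n,l,st,_=cv2.connectedComponentsWithStats(m.astype(np.uint8));k=1+np.argmax(st[1:,4])
cs,_=cv2.findContours((l==k).astype(np.uint8),cv2.RETR_EXTERNAL,cv2.CHAIN_APPROX_NONE)
cv2.fillConvexPoly(h,cv2.convexHull(max(cs,key=cv2.contourArea)),1);h[250:]=0
dark=(d['img'].max(2)<60)&(h>0);print(dark.sum(),'bar z154',rect(d,dark,154),'cover',rect(d,m,124))
E
```

```text
at [ 533.4 -366.7  199.7] yaw 93.9
leg [534.7, -364.7, 133.0, 94.1] shift/turn units [ 0.08  0.06  2.67 -0.04]
2469 bar z154 ((533.9568481445312, -356.63128662109375), (12.73958969116211, 79.326171875), 4.2970404624938965) cover ((534.7213134765625, -364.75335693359375), (180.1590576171875, 200.6723175048828), 4.031898498535156)
```

```bash
python3 -m crank '[[[0.08,0.06,0.9,0],[0,0,0.9,0],[0,0,0.87,0],[0,0,0,0],[0,0,0,0]]]'; python3 -m crank '[[[0,0,0,0],[0,0,0,0],[0,0,0,0],[0,0,0,0],[0,0,0,0],[0,0,0,0]]]' 1; python3 -m crank '[[[0,0,-0.2,0],[0,0,-0.3,0],[0,0,-0.5,0],[0,0,-0.8,0],[0,0,-1,0],[0,0,-1,0],[0,0,0,0]]]'; python3 go.py 562 117 205 87.8 562 117 60 87.8
python3 - <<'E'
from h import *
d=shot('scene');cv2.imwrite('pics/s2.png',d['img'][:,:,::-1])
E
```

```text
clock: 47.92
eef_pos: [534.7, -367.3, 134.1]
tool_rot: [-3.138, 0.005, 1.636]
force: [0.2, -1.4, 0.8]
width: 51.1
gripper_force: 0.0
clock: 48.42
eef_pos: [535.2, -366.9, 135.2]
tool_rot: [-3.139, 0.006, 1.637]
force: [-2.0, -0.4, 6.9]
width: 12.5
gripper_force: 60.8
clock: 49.0
eef_pos: [538.0, -366.0, 234.5]
tool_rot: [3.137, 0.008, 1.637]
force: [1.3, -0.1, -2.5]
width: 12.2
gripper_force: 59.5
at [ 538.  -366.   234.5] yaw 93.8
leg [562.0, 117.0, 205.0, 87.8] shift/turn units [19.34  0.22  1.18  1.31]
leg [562.0, 117.0, 60.0, 87.8] shift/turn units [ 0.   0.   5.8 -0. ]
```

View pics/s2.png

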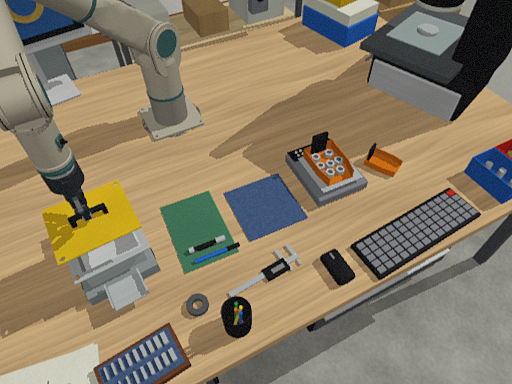

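```bash
python3 -m crank '[[[0.5,0,0,0.65],[0.97,0,0,0.65],[0.97,0,0,0],[0.97,0,0,0],[0.97,0,0,0],[0.97,0,0,0],[0.97,0,0,0],[0.97,0,0,0],[0.97,0,0,0],[0.97,0,0,0],[0.97,0,0,0],[0.97,0,0,0]]]' >/dev/null;  python3 -m crank '[[[0.97,0,0.1,0],[0.97,0,0.1,0],[0.97,0,0.2,0],[0.97,0,0.4,0],[0.97,0,0.4,0],[0.97,0,0.4,0],[0.97,0,0.4,0],[0.8,0,0.5,0],[0.4,0,0.8,0],[0,0,0,0],[0,0,0,0]]]'; python3 go.py 562 115 60 87.8 562 115 20 87.8
```

```text
clock: 50.97
eef_pos: [548.4, 112.0, 141.9]
tool_rot: [-3.134, 0.007, 1.535]
force: [-0.5, -1.5, -4.1]
width: 12.3
gripper_force: 59.5
at [548.4 112.  141.9] yaw 87.9
leg [562.0, 115.0, 60.0, 87.8] shift/turn units [0.14 0.54 3.27 0.03]
leg [562.0, 115.0, 20.0, 87.8] shift/turn units [ 0.   0.   1.6 -0. ]
```

```bash
python3 -m crank '[[[0.07,0.27,0.8,0],[0.07,0.27,0.8,0],[0,0,0.8,0],[0,0,0.8,0],[0,0,0,0],[0,0,0,0]]]' >/dev/null; python3 go.py 562 115 20 87.8;python3 - <<'E'
from h import *
d=shot('wrist')
print(rect(d,colmask(d,(20,150,90),(32,255,255)),49.5),rect(d,colmask(d,(105,70,50),(125,255,200)),4), ctrl.read_state()['eef_pos'])
E
```

```text
at [562.9 113.4  63.2] yaw 87.8
leg [562.0, 115.0, 20.0, 87.8] shift/turn units [ 0.06 -0.04  1.73 -0.01]
((563.7322998046875, 143.75662231445312), (145.17449951171875, 183.1358642578125), 87.89282989501953) ((466.020751953125, 213.48089599609375), (13.780372619628906, 10.154377937316895), 87.74871063232422) [563.79114106 114.24872859  64.20565434]
```

```bash
python3 -m crank '[[[0.04,-0.05,0.7,0],[0,0,0.6,0],[0,0,0.4,0],[0,0,0.06,0],[0,0,0,0],[0,0,0,0]]]'; python3 -m crank '[[[0,0,0,0],[0,0,0,0],[0,0,0,0]]]' -0.2;  python3 -m crank '[[[0,0,-0.5,0],[0,0,-1,0],[0,0,-1,0],[0,0,-1,0],[0,0,-1,0],[-0.5,0,-1,0],[-0.8,0,-1,0],[-0.8,0,-1,0],[-0.5,0,-1,0],[0,0,-1,0],[0,0,0,0],[0,0,0,0]]]' -1
python3 - <<'E'
from h import *
d=shot('wrist');m=colmask(d,(20,150,90),(32,255,255))
print('cover',rect(d,m,8), ctrl.read_state()['eef_pos'])
print('pad seen',rect(d,m|colmask(d,(105,70,50),(125,255,200)),4))
E
python3 go.py 490 370 290 0
```

```text
clock: 52.02
eef_pos: [562.1, 115.7, 19.5]
tool_rot: [-3.138, 0.005, 1.533]
force: [0.1, -0.6, -3.6]
width: 12.2
gripper_force: 59.6
clock: 52.27
eef_pos: [562.3, 116.1, 19.8]
tool_rot: [-3.139, 0.004, 1.533]
force: [-0.5, 0.1, -0.3]
width: 48.2
gripper_force: 0.0
clock: 53.27
eef_pos: [560.9, 52.3, 259.4]
tool_rot: [3.141, 0.004, 1.533]
force: [-0.7, 0.2, 0.0]
width: 85.6
gripper_force: 0.0
cover ((562.2246704101562, 118.18181610107422), (199.83702087402344, 179.7991180419922), 87.98535919189453) [560.1309197   52.06227697 257.96666627]
pad seen ((561.55078125, 117.54600524902344), (203.3255615234375, 208.26075744628906), 87.86963653564453)
at [560.1  52.1 258. ] yaw 87.9
leg [490.0, 370.0, 290.0, 0.0] shift/turn units [ -2.81 -12.72  -1.28  19.17]
```

```bash
python3 -m crank '[[[0,0,-0.5,-1],[0,0,-0.5,-1],[0,0,-0.5,-1],[0,0,0,-1],[0,0,0,-1],[0,0,0,-1],[0,0,0,-1],[0,0,0,-1],[0,0,0,-1],[0,0,0,-1],[0,0,0,-1],[0,0,0,-1]]]' >/dev/null; python3 -m crank '[[[0,0,0,-1],[0,0,0,-1],[0,0,0,-1],[0,0,0,-1],[0,0,0,-1],[0,0,0,-1],[0,0,0,-1],[0,0,0,0]]]' > /dev/null;  python3 -m crank '[[[0.29,0.98,0,0],[0.29,0.98,0,0],[0.29,0.98,0,0],[0.29,0.98,0,0],[0.29,0.98,0,0],[0.29,0.98,0,0],[0.29,0.98,0,0],[0.29,0.98,0,0],[0.29,0.98,0,0],[0.29,0.98,0,0],[0.29,0.98,0,0],[0.29,0.98,0,0]]]' >/dev/null; python3 -m crank '[[[0,0.6,0,0],[0,0,0,0],[0,0,0,0]]]'
python3 - <<'E'
from h import *
np.set_printoptions(precision=1,suppress=True)
d=shot('wrist');cv2.imwrite('pics/g1.png',cv2.resize(d['img'][:,:,::-1],(640,480)))
for t in ['pan','pan_spout','nut1','platform']: print(t,[(p,c,atz(d,p,dict(pan=60,pan_spout=63,nut1=63,platform=60).get(t,0))) for p,c in det(ctrl.place_of,'wrist',t)])
m=colmask(d,(5,150,90),(20,255,255));print('pan top rect z98',rect(d,m,98),'z63',rect(d,m,63))
E
```

```text
clock: 56.23
eef_pos: [500.2, 368.1, 292.5]
tool_rot: [-3.135, -0.005, 3.054]
force: [0.3, -0.1, 0.8]
width: 85.1
gripper_force: 0.0
pan [(array([208. , 385.8]), 0.95, array([574.4, 545. ,  60. ])), (array([202.9, 253.9]), 0.93, array([550.8, 357.1,  60. ]))]
pan_spout [(array([256.2, 255.4]), 0.89, array([633.6, 352. ,  63. ])), (array([236.7, 400.1]), 0.68, array([619.6, 566.1,  63. ]))]
nut1 [(array([208. , 279.2]), 0.93, array([560.5, 392.5,  63. ])), (array([232. , 268.4]), 0.89, array([596.1, 374.4,  63. ])), (array([177.4, 235.8]), 0.8, array([510.8, 335.6,  63. ])), (array([231.5, 244. ]), 0.72, array([592.3, 338.9,  63. ])), (array([205.5, 233.9]), 0.63, array([551.3, 328.5,  63. ])), (array([210.7, 258.5]), 0.61, array([562. , 362.8,  63. ])), (array([176.9, 273.7]), 0.53, array([514.6, 387.9,  63. ]))]
platform []
pan top rect z98 ((553.2694091796875, 359.440673828125), (108.2271728515625, 153.37429809570312), 87.2440414428711) z63 ((565.77685546875, 357.8852844238281), (119.44331359863281, 169.26927185058594), 87.24401092529297)
```

View pics/g1.png

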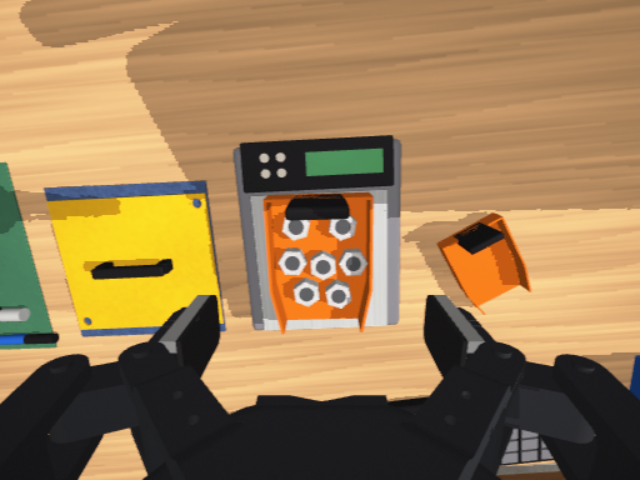

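```bash
cat > grip.py <<'E'
from h import *
from scipy.optimize import minimize
def fit(zb=60,x0=(555,362,-4)):
    d=shot('wrist')
    dark=(d['img'].max(2)<70)
    n,l,st,ce=cv2.connectedComponentsWithStats(dark.astype(np.uint8),connectivity=4)
    c,s=np.cos(np.radians(x0[2])),np.sin(np.radians(x0[2]))
    g=proj(d,[x0[0]-69*c,x0[1]-69*s,zb+75]);r0,c0=int(g[0]),int(g[1])
    k=l[r0,c0];print('seed',g,'area',st[k] if k else None)
    M=(l==k)
    def sil(v,S=4):
        x,y,a=v;c,s=np.cos(np.radians(a)),np.sin(np.radians(a));P=[]
        for px in(-75,-63):
            for py in(-28,28):
                for pz in(36,85):
                    q=proj(d,[x+c*px-s*py,y+s*px+c*py,zb+pz]);P.append([q[1]*S,q[0]*S])
        h=cv2.convexHull(np.array(P,np.float32)).astype(int)
        im=np.zeros((384*S,512*S),np.uint8);cv2.fillConvexPoly(im,h,1)
        return cv2.resize(im.astype(np.float32),(512,384),interpolation=cv2.INTER_AREA)
    f=lambda v:-np.minimum(sil(v),M).sum()/np.maximum(sil(v),M).sum()
    r=minimize(f,x0,method='Nelder-Mead',options=dict(initial_simplex=[x0,np.add(x0,(6,0,0)),np.add(x0,(0,6,0)),np.add(x0,(0,0,6))],maxiter=80))
    x,y,a=r.x;print('pan',r.x.round(1),'iou',-r.fun,'grip',x-69*np.cos(np.radians(a)),y-69*np.sin(np.radians(a)))
if __name__=='__main__': fit()
E
python3 grip.py
```

```text
seed [np.float64(165.4649364582643), np.float64(257.7099091504895)] area [230 156  51  19 804]
pan [556.7 360.5  -2.5] iou 0.8917210698127747 grip 487.7978483064418 363.50049729794574
```

```bash
python3 -m crank '[[[0,0,0,-0.5],[0,0,0,0]]]' >/dev/null; python3 go.py 488 363.5 200 177.5 488 363.5 105 177.5
```

```text
at [501.4 366.8 293.3] yaw 177.2
leg [488.0, 363.5, 200.0, 177.5] shift/turn units [ 0.53 -0.15  3.73 -0.06]
leg [488.0, 363.5, 105.0, 177.5] shift/turn units [ 0.   0.   3.8 -0. ]
```

```bash
python3 -m crank '[[[0.27,-0.08,0.9,0],[0.26,-0.08,0.9,0],[0,0,0.9,0],[0,0,0.9,0],[0,0,0,0],[0,0,0,0]]]' >/dev/null; python3 grip.py;  python3 go.py 488 363.5 105 177.5
```

```text
seed [np.float64(202.54616931022287), np.float64(262.78892158568016)] area [ 224  185   72   30 1888]
pan [556.3 361.6  -2.3] iou 0.8901209235191345 grip 487.39083449093573 364.3504099718175
at [487.6 364.  204.2] yaw 177.2
leg [488.0, 363.5, 105.0, 177.5] shift/turn units [-0.02 -0.02  3.97 -0.07]
```

```bash
python3 -m crank '[[[0,0,1,0],[0,0,1,0],[0,0,1,0],[0,0,0.7,0],[0,0,0.25,0],[0,0,0,0],[0,0,0,0]]]'; python3 -m crank '[[[0,0,0,0],[0,0,0,0],[0,0,0,0],[0,0,0,0],[0,0,0,0],[0,0,0,0]]]' 1; python3 -m crank '[[[0,0,-0.2,0],[0,0,-0.2,0],[0,0,-0.2,0],[0,0,0,0],[0,0,0,0],[0,0,0,0]]]'
python3 - <<'E'
from h import *
np.set_printoptions(precision=1,suppress=True)
d=shot('side');s=shot('scene')
im=np.hstack([cv2.resize(s['img'][130:220,280:400],(480,360),interpolation=cv2.INTER_CUBIC),cv2.resize(d['img'][230:320,200:320],(320,240),interpolation=cv2.INTER_CUBIC)[[min(i,239) for i in range(360)]]])
cv2.imwrite('pics/l1.png',im[:,:,::-1])
A=det(ctrl.place_of,'scene','pan_spout');B=det(ctrl.place_of,'side','pan_spout');print(A,B)
for p,_ in A:
    for q,_ in B: print(tri([ray(s,p),ray(d,q)]))
E
```

```text
clock: 57.83
eef_pos: [487.6, 364.4, 106.3]
tool_rot: [-3.139, -0.002, 3.093]
force: [-0.3, 0.5, 0.3]
width: 85.6
gripper_force: 0.0
clock: 58.33
eef_pos: [487.5, 364.2, 106.3]
tool_rot: [-3.139, -0.002, 3.093]
force: [-0.7, -0.5, 5.3]
width: 55.1
gripper_force: 64.6
clock: 58.83
eef_pos: [486.8, 363.1, 119.3]
tool_rot: [-3.136, -0.004, 3.093]
force: [0.6, -0.2, -5.9]
width: 55.2
gripper_force: 64.4
[(array([178.8, 339.8]), 0.77)] [(array([355.4, 222.8]), 0.77), (array([260.9, 232.6]), 0.62), (array([276.7, 256.9]), 0.62)]
[ 594.3  510.8 -104.4]
[633.6 350.7  76.3]
[578.  381.9  18.7]
```

View pics/l1.png

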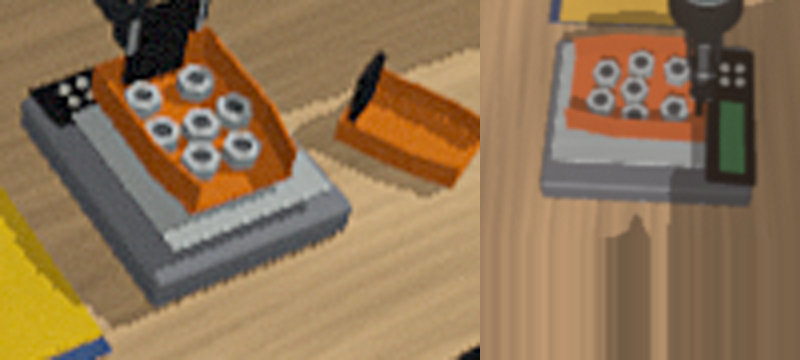

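```bash
python3 - <<'E'
import cv2
i=cv2.imread('pics/m1.png')[0:370,560:800];cv2.imwrite('pics/m1c.png',cv2.resize(i,(480,740))[:600])
E
python3 -m crank '[[[0,0,-0.3,0],[0,0,-0.5,0],[0,0,-0.7,0],[0,0,-0.7,0],[0,0,-0.7,0],[0,0,-0.4,0],[0,0,0,0.2],[0,0,0,0.4],[0,0,0,0.6],[0,0,0,0.6]]]'
python3 - <<'E'
import sys;sys.argv=['x']
import numpy as np
from h import *
# m1 camera pose approx: same K; tool at (414.4,-107.2,244) yaw 0
from cell import ctrl
d=ctrl.get_image('wrist');s=ctrl.read_state()
from scipy.spatial.transform import Rotation as Ro
Rt=Ro.from_euler('xyz',s['tool_rot']).as_matrix();T=np.array(d['extrinsics'])
A=Rt.T@T[:3,:3];t=Rt.T@(T[:3,3]-s['eef_pos'])
R0=Ro.from_euler('xyz',[np.pi,0,0]).as_matrix()
T2=np.eye(4);T2[:3,:3]=R0@A;T2[:3,3]=np.array([414.4,-107.2,244])+R0@t
d['extrinsics']=T2
print(proj(d,[435.9,-155.7,17]),'expect nut at row,col',(238*.64,458*.64))
n=np.array([-np.sin(np.radians(4.1)),np.cos(np.radians(4.1)),0]);p0=np.array([534.7,-364.7,0])+100*n
for px in [(590,100),(612,100),(642,100),(660,100),(688,100),(585,235),(622,245)]:
    o,v=ray(d,(px[1]*.64,px[0]*.64));print(px,o+v*((p0-o)@n)/(v@n))
E
```

```text
clock: 59.87
eef_pos: [487.0, 363.2, 201.5]
tool_rot: [-3.135, -0.003, 2.946]
force: [-0.2, 0.4, -5.8]
width: 55.1
gripper_force: 64.8
[np.float64(151.6610844672846), np.float64(293.5979639671739)] expect nut at row,col (152.32, 293.12)
(590, 100) [ 547.52649433 -263.52400711   -3.68941949]
(612, 100) [ 540.97127015 -263.99389142   36.15693489]
(642, 100) [ 533.92459976 -264.49900303   78.99057685]
(660, 100) [ 530.46636353 -264.74689249  100.01168958]
(688, 100) [ 525.93537181 -265.07167801  127.55361597]
(585, 235) [ 435.69225593 -271.54038499   -1.16022456]
(622, 245) [ 436.49732254 -271.4826771    66.1294036 ]
```

View pics/m1c.png

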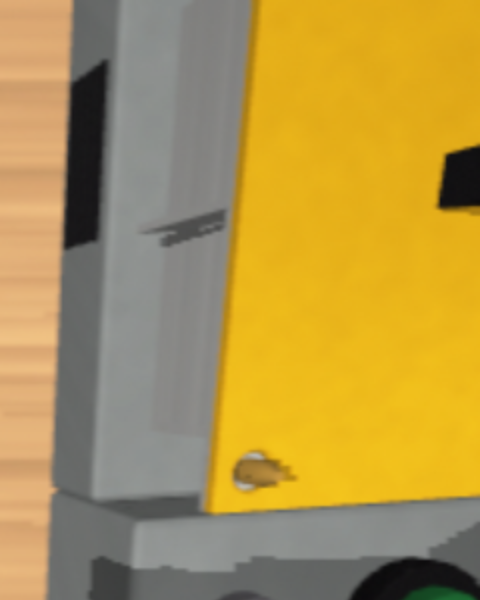

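```bash
python3 -m crank '[[[0,0,0,0.8],[0,0,0,0.9],[0,0,0,1],[0,0,0,1],[0,0,0,1],[0,0,0,1],[0,0,0,1],[0,0,0,1],[0,0,0,1],[0,0,0,1],[0,0,0,1],[0,0,0,1]]]' >/dev/null; python3 -m crank '[[[0,0,0,1],[0,0,0,1],[0,0,0,0.8],[0,0,0,0.5],[0,0,0,0.3],[0,0,0,0],[0,0,0,0]]]'; python3 go.py 515.7 -100 200 94.1 515.7 -100 66 94.1
```

```text
clock: 61.5
eef_pos: [487.1, 363.9, 201.9]
tool_rot: [-3.137, 0.004, 1.727]
force: [-1.1, 0.5, -5.6]
width: 55.1
gripper_force: 64.8
at [487.1 363.9 201.9] yaw 98.9
leg [515.7, -100.0, 200.0, 94.1] shift/turn units [-18.59  -0.19   0.08   1.05]
leg [515.7, -100.0, 66.0, 94.1] shift/turn units [ 0.    0.    5.36 -0.  ]
```

```bash
python3 -m crank '[[[-0.4,0,0,0.55],[-0.7,0,0,0.5],[-0.9,0,0,0],[-0.9,0,0,0],[-0.9,0,0,0],[-0.9,0,0,0],[-0.9,0,0,0],[-0.9,0,0,0],[-0.9,0,0,0],[-0.9,0,0,0],[-0.9,0,0,0],[-0.9,0,0,0]]]' >/dev/null; python3 -m crank '[[[-0.9,0,0,0],[-0.9,0,0,0],[-0.9,0,0,0],[-0.9,0,0,0],[-0.9,0,0,0],[-0.9,0,0,0],[-0.9,0,0,0],[-0.9,0,0,0],[-0.8,0,0,0],[-0.5,0,0,0],[0,0,0,0],[0,0,0,0]]]'; python3 go.py 515.7 -100 66 94.1
python3 - <<'E'
from h import *
np.set_printoptions(precision=1,suppress=True)
d=shot('side');s=shot('scene')
cv2.imwrite('pics/t1.png',np.hstack([cv2.resize(s['img'][150:310,80:280],(400,320)),cv2.resize(d['img'][60:220,200:400],(400,320))])[:,:,::-1])
A=det(ctrl.place_of,'scene','pan_spout');B=det(ctrl.place_of,'side','pan_spout');print(A,B)
for p,_ in A:
    for q,_ in B: print(tri([ray(s,p),ray(d,q)]))
E
```

```text
clock: 63.5
eef_pos: [521.4, -99.9, 204.1]
tool_rot: [-3.137, 0.004, 1.64]
force: [-0.1, 1.6, -5.3]
width: 54.9
gripper_force: 64.8
at [521.4 -99.9 204.1] yaw 94.0
leg [515.7, -100.0, 66.0, 94.1] shift/turn units [ 0.01 -0.23  5.52 -0.03]
[(array([212.6, 141.2]), 0.91), (array([171.3, 395.3]), 0.85)] [(array([111. , 268.9]), 0.89), (array([354.8, 222.8]), 0.64), (array([189.1, 199.6]), 0.59)]
[ 528.3 -247.1  161.4]
[ 533.5  133.7 -128. ]
[ 667.4 -116.1  104.3]
[697.  225.8 440.3]
[648.4 595.8  -5.8]
[765.1 310.4 313.9]
```

View pics/t1.png

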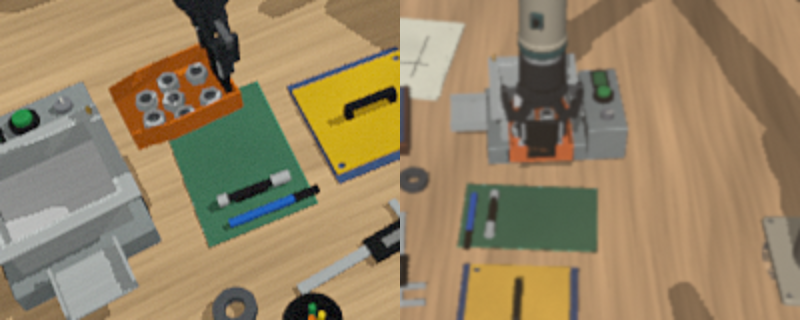

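```bash
python3 -m crank '[[[0,-0.1,0.5,0],[0,-0.1,0.8,0],[0,0,0.8,0],[0,0,0.8,0],[0,0,0.8,0],[0,0,0.7,0],[0,0,0.6,0],[0,0,0.5,0],[0,0,0,0],[0,0,0,0]]]'; python3 -m crank '[[[-0.24,0,0,0],[-0.24,0,0,0],[-0.24,0,0,0],[0,0,0,0],[0,0,0,0]]]'; python3 -m crank '[[[-0.13,0,-0.24,0],[-0.13,0,-0.25,0],[-0.15,0,-0.23,0],[-0.15,0,-0.24,0],[0,0,0,0]]]';  python3 -m crank '[[[-0.17,0,-0.22,0],[-0.17,0,-0.22,0],[0,0,0,0],[0,0,0,0]]]'
python3 - <<'E'
from h import *
np.set_printoptions(precision=1,suppress=True)
d=shot('side');s=shot('scene')
cv2.imwrite('pics/t2.png',np.hstack([cv2.resize(s['img'][150:310,80:280],(400,320)),cv2.resize(d['img'][60:220,200:400],(400,320))])[:,:,::-1])
A=det(ctrl.place_of,'scene','pan_spout');B=det(ctrl.place_of,'side','pan_spout');print(A,B)
for p,_ in A[:1]:
    for q,_ in B: print(tri([ray(s,p),ray(d,q)]))
    o,v=ray(s,p);print('on plane y=-265',o+v*(-265-o[1])/v[1])
E
```

```text
clock: 64.53
eef_pos: [516.0, -99.8, 66.6]
tool_rot: [-3.137, 0.004, 1.643]
force: [0.7, 0.4, -4.1]
width: 55.2
gripper_force: 65.4
clock: 64.95
eef_pos: [517.5, -119.8, 67.2]
tool_rot: [-3.138, 0.005, 1.64]
force: [-0.1, 0.3, -5.5]
width: 55.6
gripper_force: 65.4
clock: 65.37
eef_pos: [518.0, -131.4, 92.2]
tool_rot: [-3.138, 0.002, 1.641]
force: [-2.3, 5.8, -4.8]
width: 55.4
gripper_force: 65.1
clock: 65.7
eef_pos: [518.8, -138.5, 103.2]
tool_rot: [-3.138, 0.001, 1.642]
force: [-3.0, 7.8, -0.2]
width: 55.0
gripper_force: 65.4
[(array([167.6, 399.1]), 0.71), (array([238.4, 147.9]), 0.62), (array([170.2, 331.8]), 0.49)] [(array([355.6, 221.3]), 0.8), (array([136.4, 271. ]), 0.6), (array([150.7, 208.7]), 0.38)]
[650.8 604.1  11.6]
[682.3 269.2 401.2]
[767.8 261.4 388.1]
on plane y=-265 [1227.7 -265.  1022.7]
```

View pics/t2.png

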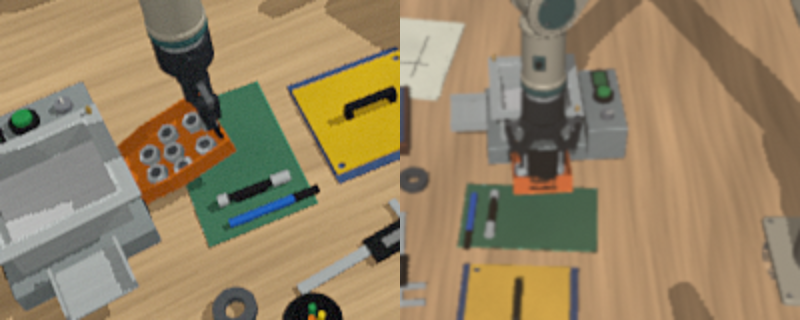

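```bash
cat > spout.py <<'E'
from h import *
np.set_printoptions(precision=1,suppress=True)
d=shot('side');s=shot('scene');e=ctrl.read_state()['eef_pos']
A=det(ctrl.place_of,'scene','pan_spout');B=det(ctrl.place_of,'side','pan_spout')
for p,_ in A:
    for q,_ in B:
        X=tri([ray(s,p),ray(d,q)])
        if np.linalg.norm(X-e)<220: print('spout',X,'from TCP',X-e)
E
python3 spout.py;  python3 -m crank '[[[0.5,0,0,0],[0.8,0,-0.5,0],[0.4,0,-0.9,0],[0,0,-0.9,0],[0,0,-0.9,0],[0,0,-0.9,0],[0,0,-0.6,0],[0,0,-0.3,0],[0,0,0,0],[0,0,0,0]]]'; python3 spout.py
```

```text
spout [ 518.3 -264.6   21.9] from TCP [  -0.5 -126.1  -81.2]
spout [ 560.6 -220.5  -37.2] from TCP [  41.9  -82.  -140.2]
clock: 66.93
eef_pos: [516.1, -98.0, 227.0]
tool_rot: [-3.138, 0.005, 1.641]
force: [-0.9, 0.2, -5.6]
width: 55.3
gripper_force: 65.8
spout [ 520.4 -219.7  155.5] from TCP [   4.9 -121.5  -70.4]
spout [ 538.8 -206.1  138.6] from TCP [  23.3 -107.9  -87.2]
```

```bash
python3 go.py 530.4 -305 227 94.1 530.4 -305 183 94.1
```

```text
at [515.7 -98.1 225.7] yaw 94.0
leg [530.4, -305.0, 227.0, 94.1] shift/turn units [-8.3  -0.   -0.05 -0.01]
leg [530.4, -305.0, 183.0, 94.1] shift/turn units [ 0.    0.    1.76 -0.  ]
```

```bash
python3 -m crank '[[[-0.4,0,0,0],[-0.7,0,0,0],[-0.9,0,0,0],[-0.9,0,0,0],[-0.9,0,0,0],[-0.9,0,0,0],[-0.9,0,0,0],[-0.9,0,0,0],[-0.8,0,0,0],[-0.6,0,0,0],[-0.3,0,0,0],[0,0,0,0]]]'; python3 go.py 530.4 -305 183 94.1; python3 -m crank '[[[0,0,0,0]]]' >/dev/null; python3 spout.py
python3 - <<'E'
from h import *
d=shot('side');s=shot('scene')
cv2.imwrite('pics/t3.png',np.hstack([cv2.resize(s['img'][150:310,40:240],(400,320)),cv2.resize(d['img'][60:220,200:400],(400,320))])[:,:,::-1])
E
```

```text
clock: 68.13
eef_pos: [530.2, -305.1, 226.8]
tool_rot: [-3.136, 0.005, 1.638]
force: [-0.1, -1.0, -5.9]
width: 55.0
gripper_force: 65.8
at [ 530.2 -305.1  226.8] yaw 93.8
leg [530.4, -305.0, 183.0, 94.1] shift/turn units [ 0.    0.01  1.75 -0.06]
```

View pics/t3.png

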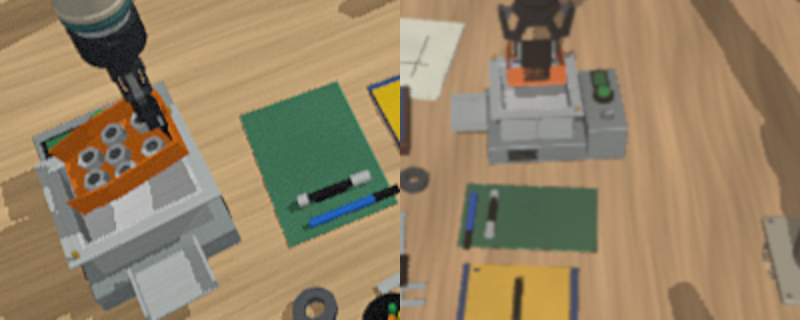

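```bash
python3 -m crank '[[[0,0,0.4,0],[0,0,0.5,0],[0,0,0.5,0],[0,0,0.35,0],[0,0,0,0],[0,0,0,0]]]'; python3 spout.py; python3 -m crank '[[[-0.2,0,0,0],[-0.2,0,0,0],[0,0,0,0]]]'; python3 -m crank '[[[-0.19,0,0,0],[-0.19,0,0,0],[0,0,0,0]]]';python3 -m crank '[[[-0.2,0,0,0],[-0.2,0,0,0],[0,0,0,0]]]'; python3 spout.py
```

```text
clock: 69.02
eef_pos: [530.1, -302.6, 182.7]
tool_rot: [-3.136, 0.003, 1.641]
force: [0.3, 0.5, -4.1]
width: 55.2
gripper_force: 65.8
spout [ 528.2 -427.7  106.5] from TCP [  -3.1 -124.9  -77.7]
clock: 69.47
eef_pos: [531.9, -313.8, 184.3]
tool_rot: [-3.139, 0.005, 1.64]
force: [0.6, 0.7, -4.8]
width: 55.3
gripper_force: 65.9
clock: 69.72
eef_pos: [532.1, -315.3, 184.9]
tool_rot: [-3.136, -0.006, 1.644]
force: [-5.2, 14.1, 4.6]
width: 55.1
gripper_force: 66.9
clock: 69.97
eef_pos: [532.3, -316.6, 186.1]
tool_rot: [-3.134, -0.017, 1.647]
force: [-11.0, 30.7, 16.6]
width: 55.5
gripper_force: 68.1
spout [ 535.2 -434.   118.2] from TCP [   2.9 -117.5  -67.9]
```

```bash
python3 -m crank '[[[0,0,-0.2,0],[0,0,-0.2,0],[0,0,0,0]]]'; python3 -m crank '[[[0,0,-0.2,0],[0,0,-0.2,0],[0,0,0,0]]]'; python3 spout.py
```

```text
clock: 70.42
eef_pos: [533.1, -325.1, 195.6]
tool_rot: [-3.137, -0.004, 1.645]
force: [-4.5, 14.6, 3.5]
width: 55.2
gripper_force: 67.0
clock: 70.67
eef_pos: [533.0, -329.9, 204.9]
tool_rot: [-3.137, 0.001, 1.642]
force: [-1.7, 7.0, -1.7]
width: 55.1
gripper_force: 66.5
spout [ 537.  -437.3  104.1] from TCP [   4.  -107.5 -100.7]
```

```bash
python3 -m crank '[[[-0.2,0,-0.2,0],[-0.2,0,-0.2,0],[0,0,0,0]]]'; python3 -m crank '[[[-0.22,0,-0.18,0],[-0.22,0,-0.17,0],[0,0,0,0]]]'; python3 -m crank '[[[-0.24,0,-0.16,0],[-0.24,0,-0.15,0],[0,0,0,0]]]'; python3 spout.py
```

```text
clock: 71.12
eef_pos: [533.5, -341.4, 214.9]
tool_rot: [-3.137, 0.002, 1.64]
force: [-1.8, 5.0, -2.1]
width: 55.1
gripper_force: 66.1
clock: 71.37
eef_pos: [534.2, -352.7, 223.5]
tool_rot: [-3.137, 0.003, 1.64]
force: [-1.7, 6.0, -3.5]
width: 54.9
gripper_force: 65.7
clock: 71.62
eef_pos: [535.1, -365.1, 231.2]
tool_rot: [-3.137, 0.004, 1.64]
force: [-1.6, 4.3, -2.3]
width: 55.0
gripper_force: 65.2
```

```bash
python3 -m crank '[[[-0.25,0,-0.14,0],[-0.25,0,-0.12,0],[0,0,0,0]]]'; python3 -m crank '[[[-0.25,0,-0.1,0],[-0.25,0,-0.1,0],[0,0,0,0]]]'; python3 -m crank '[[[-0.2,0,-0.08,0],[-0.2,0,-0.06,0],[0,0,0,0]]]'; python3 spout.py
python3 - <<'E'
from h import *
np.set_printoptions(precision=1,suppress=True)
for c in('scene','wrist'):
  d=shot(c);print(c,[(p,k,atz(d,p,90)) for p,k in det(ctrl.place_of,c,'nut1')])
E
```

```text
clock: 72.07
eef_pos: [536.3, -378.3, 237.6]
tool_rot: [-3.138, 0.005, 1.64]
force: [-1.9, 3.1, -0.9]
width: 55.2
gripper_force: 64.5
clock: 72.32
eef_pos: [537.2, -390.8, 242.5]
tool_rot: [-3.138, 0.005, 1.64]
force: [-2.0, 5.3, -1.8]
width: 55.4
gripper_force: 64.1
clock: 72.57
eef_pos: [537.9, -400.8, 245.9]
tool_rot: [-3.138, 0.005, 1.64]
force: [0.1, 4.2, -2.2]
width: 55.0
gripper_force: 64.0
spout [ 530.8 -439.6  120.2] from TCP [  -7.1  -39.6 -125.5]
scene [(array([243.5,  77.6]), 0.63, array([ 491.2, -433.6,   90. ])), (array([227.4,  79.5]), 0.63, array([ 439.3, -417.9,   90. ])), (array([234.8,  76.2]), 0.6, array([ 460.3, -431.3,   90. ])), (array([253.3,  79.9]), 0.55, array([ 525.7, -434.4,   90. ])), (array([241.8,  88.3]), 0.5, array([ 499.7, -406.1,   90. ])), (array([245.9,  79.1]), 0.44, array([ 501. , -431.5,   90. ]))]
wrist [(array([147.2, 120.1]), 0.38, array([ 387.5, -376.6,   90. ]))]
```

```bash
python3 -m crank '[[[0.4,0,0,0],[0.4,0,0,0],[0.4,0,0,0],[0.4,0,0,0],[0.4,0,0,0],[0.2,0,0,0],[0,0,0,0],[0,0,0,0],[0,0,0,0]]]'; python3 spout.py
python3 - <<'E'
from h import *
np.set_printoptions(precision=1,suppress=True)
for c in('scene','wrist','side'):
  d=shot(c);print(c,[(p,k,atz(d,p,75)) for p,k in det(ctrl.place_of,c,'nut1')])
E
```

```text
clock: 73.72
eef_pos: [534.0, -345.9, 245.8]
tool_rot: [-3.138, 0.006, 1.64]
force: [-0.5, 0.3, -2.0]
width: 55.2
gripper_force: 64.8
spout [ 528.8 -390.7  115.1] from TCP [  -5.   -44.8 -130.4]
scene [(array([243.5,  86.1]), 0.54, array([ 490.6, -415.5,   75. ])), (array([248.6,  83.6]), 0.52, array([ 504. , -425.3,   75. ])), (array([259.6,  91.9]), 0.48, array([ 549.9, -412.6,   75. ])), (array([263.7,  98.1]), 0.4, array([ 570.5, -400.5,   75. ]))]
wrist []
side [(array([106.2, 249.8]), 0.59, array([ 605.4, -392. ,   75. ])), (array([111.1, 262.8]), 0.54, array([ 551.1, -359.5,   75. ])), (array([100.9, 262.4]), 0.52, array([ 553.4, -427.9,   75. ])), (array([107. , 259.9]), 0.52, array([ 563.3, -386.6,   75. ])), (array([113.4, 251.6]), 0.51, array([ 596.6, -344.6,   75. ])), (array([101.5, 274.2]), 0.43, array([ 503.9, -423.7,   75. ])), (array([166.3, 245.6]), 0.41, array([609.9, -43.2,  75. ]))]
```

```bash
python3 -m crank '[[[0,0,-0.6,0],[0,0,-0.9,0],[0.3,0,-0.3,0],[0.7,0.1,0,0],[0.95,0.1,0,0],[0.95,0.1,0,0],[0.95,0.1,0,0],[0.95,0.1,0,0],[0.95,0.1,0,0],[0.95,0.1,0,0],[0.95,0.1,0,0],[0.95,0.1,0,0]]]' >/dev/null; python3 -m crank '[[[0.95,0.1,0,0],[0.95,0.1,0,0],[0.95,0.1,0,0],[0.95,0.1,0,0],[0.95,0.1,0,0],[0.95,0.1,0,0],[0.95,0.1,0,0],[0.95,0.1,0,0],[0.95,0.1,0,0],[0.95,0.1,0,0],[0.95,0.1,0,0],[0.95,0.1,0,0]]]' >/dev/null; python3 -m crank '[[[0.95,0.1,0,0],[0.95,0.1,0,0],[0.95,0.1,0,0],[0.95,0.1,0,0],[0.95,0.1,0,0],[0.95,0.1,0,0],[0.7,0.1,0,0],[0.4,0,0,0],[0,0,0,-0.5],[0,0,0,-1],[0,0,0,-1],[0,0,0,-1]]]' >/dev/null; python3 -m crank '[[[0,0,0,-1],[0,0,0,-1],[0,0,0,-1],[0,0,0,-1],[0,0,0,-1],[0,0,0,-1],[0,0,0,-1],[0,0,0,-1],[0,0,0,-1],[0,0,0,-1],[0,0,0,-1],[0,0,0,-1]]]' >/dev/null; python3 -m crank '[[[0,0,0,-1],[0,0,0,-1],[0,0,0,-0.7],[0,0,0,0],[0,0,0,0]]]'; python3 spout.py
python3 - <<'E'
from h import *
np.set_printoptions(precision=1,suppress=True)
s=shot('scene');d=shot('side')
print('plat',[(c,atz(s,p,60)) for p,c in det(ctrl.place_of,'scene','platform')],[(c,atz(d,p,60)) for p,c in det(ctrl.place_of,'side','platform')])
print('scale',[(c,atz(s,p,0)) for p,c in det(ctrl.place_of,'scene','scale')],[(c,atz(d,p,0)) for p,c in det(ctrl.place_of,'side','scale')])
print('nuts',[(p.round(),c,atz(s,p,70)) for p,c in det(ctrl.place_of,'scene','nut1')])
E
python3 go.py 580 360 230 177.5
```

```text
clock: 78.63
eef_pos: [556.8, 328.0, 287.0]
tool_rot: [-3.136, -0.004, 3.095]
force: [-0.0, 0.5, -2.1]
width: 55.0
gripper_force: 64.9
spout [669.1 406.4 218.6] from TCP [112.2  78.1 -68.7]
spout [763.3 323.9 316.8] from TCP [206.5  -4.4  29.6]
spout [589.2 321.3 164.2] from TCP [  32.3   -7.  -123.1]
spout [702.8 247.3 284.7] from TCP [145.9 -81.   -2.5]
plat [(0.78, array([572.6, 351.3,  60. ]))] [(0.9, array([567.3, 368.9,  60. ]))]
scale [(0.55, array([559.5, 352.4,   0. ]))] [(0.77, array([576.5, 351.4,   0. ]))]
nuts [(array([259.,  91.]), 0.54, array([ 542.8, -416. ,   70. ])), (array([263.,  96.]), 0.52, array([ 563.1, -404.8,   70. ])), (array([245.,  89.]), 0.49, array([ 497.3, -409.8,   70. ])), (array([261.,  97.]), 0.46, array([ 558.2, -402.3,   70. ])), (array([247.,  86.]), 0.41, array([ 499.2, -418.6,   70. ]))]
at [556.8 328.5 287.3] yaw 177.4
leg [580.0, 360.0, 230.0, 177.5] shift/turn units [-0.87  1.3   2.29 -0.01]
```

```bash
python3 -m crank '[[[-0.85,0.62,0.5,0],[-0.85,0.62,0.9,0],[0,0,0.9,0],[0,0,0.9,0],[0,0,0,0],[0,0,0,0]]]'; python3 spout.py; python3 go.py 597 360 195 177.5
```

```text
clock: 79.68
eef_pos: [600.0, 356.7, 206.0]
tool_rot: [-3.135, -0.006, 3.097]
force: [-0.1, 0.3, -1.6]
width: 54.8
gripper_force: 65.4
at [600.9 358.  209.2] yaw 177.4
leg [597.0, 360.0, 195.0, 177.5] shift/turn units [ 0.16  0.07  0.57 -0.01]
```

```bash
python3 -m crank '[[[0.16,0.07,0.3,0],[0,0,0.25,0],[0,0,0,0],[0,0,0,0]]]'; python3 -m crank '[[[0.1,0,0.2,0],[0.1,0,0.1,0],[0,0,0,0]]]'; python3 -m crank '[[[0.25,0,0.1,0],[0.25,0,0.1,0],[0,0,0,0]]]'; python3 -m crank '[[[0.25,0,0.1,0],[0.25,0,0.1,0],[0,0,0,0]]]'; python3 spout.py
```

```text
clock: 80.22
eef_pos: [596.1, 358.7, 192.7]
tool_rot: [-3.136, -0.004, 3.097]
force: [-0.1, 0.2, -2.6]
width: 55.0
gripper_force: 65.5
clock: 80.47
eef_pos: [591.9, 359.7, 187.8]
tool_rot: [-3.138, -0.001, 3.097]
force: [0.1, -2.3, 7.5]
width: 55.2
gripper_force: 66.5
clock: 80.72
eef_pos: [579.0, 360.4, 183.3]
tool_rot: [-3.138, -0.0, 3.098]
force: [-0.4, -2.0, 9.8]
width: 54.9
gripper_force: 67.5
clock: 80.97
eef_pos: [566.2, 361.1, 177.9]
tool_rot: [-3.138, -0.001, 3.098]
force: [-1.8, -2.3, 8.5]
width: 54.9
gripper_force: 67.9
spout [675.5 446.4 163.1] from TCP [108.8  85.3 -15. ]
spout [627.8 355.6  64.6] from TCP [  61.1   -5.5 -113.6]
```

```bash
python3 -m crank '[[[0.25,0,0.11,0],[0.24,0,0.11,0],[0.24,0,0.14,0],[0.23,0,0.14,0],[0.22,0,0.16,0],[0.22,0,0.16,0],[0,0,0,0]]]'; python3 -m crank '[[[0.21,0,0.18,0],[0.2,0,0.18,0],[0.19,0,0.19,0],[0.19,0,0.19,0],[0,0,0,0]]]'; python3 -m crank '[[[0.17,0,0.2,0],[0.17,0,0.2,0],[0.15,0,0.22,0],[0.15,0,0.22,0],[0,0,0,0]]]'; python3 spout.py; python3 go.py 486 363 105 177.5
```

```text
clock: 81.75
eef_pos: [530.0, 362.0, 154.6]
tool_rot: [-3.136, -0.004, 3.099]
force: [-0.3, -0.3, 3.4]
width: 55.1
gripper_force: 68.4
clock: 82.17
eef_pos: [510.1, 362.1, 135.6]
tool_rot: [-3.135, -0.006, 3.099]
force: [1.6, 0.9, 0.2]
width: 55.4
gripper_force: 67.8
clock: 82.58
eef_pos: [494.5, 362.8, 114.9]
tool_rot: [-3.136, -0.005, 3.098]
force: [1.4, 0.3, 2.1]
width: 55.0
gripper_force: 67.3
spout [676.8 439.4 163.9] from TCP [182.   76.5  48.3]
spout [635.7 351.1  64.9] from TCP [140.8 -11.8 -50.8]
at [495.  362.9 115.8] yaw 177.4
leg [486.0, 363.0, 105.0, 177.5] shift/turn units [ 0.36 -0.01  0.43 -0.01]
```

```bash
python3 -m crank '[[[0.08,0,0.2,0],[0.06,0,0.2,0],[0,0,0,0],[0,0,0,0]]]'; python3 -m crank '[[[0,0,0.1,0],[0,0,0,0],[0,0,0,0]]]'; python3 spout.py
```

```text
clock: 83.12
eef_pos: [490.8, 363.3, 107.4]
tool_rot: [-3.136, -0.004, 3.098]
force: [-3.6, -3.7, 12.4]
width: 55.2
gripper_force: 68.4
clock: 83.37
eef_pos: [490.8, 363.4, 107.3]
tool_rot: [-3.136, -0.003, 3.098]
force: [-6.5, -8.8, 28.4]
width: 54.9
gripper_force: 70.2
spout [677.9 443.  157.7] from TCP [187.1  79.6  50.4]
spout [631.4 353.2  60.1] from TCP [140.6 -10.1 -47.2]
```

```bash
python3 -m crank '[[[0,0,-0.12,0],[0,0,0,0]]]'; python3 -m crank '[[[0,0,0,0],[0,0,0,0],[0,0,0,0],[0,0,0,0]]]' -1; python3 -m crank '[[[0,0,-0.5,0],[0,0,-1,0],[0,0,-1,0],[0,0,-1,0],[0,0,-1,0],[0,0,-1,0],[0,0,-1,0],[0,0,0,0],[0,0,0,0]]]'; python3 grip.py
python3 - <<'E'
from h import *
np.set_printoptions(precision=1,suppress=True)
d=shot('wrist');m=colmask(d,(5,150,90),(20,255,255));print('pan z98',rect(d,m,98))
print([(c,atz(d,p,60)) for p,c in det(ctrl.place_of,'wrist','pan')],[(c,atz(d,p,63)) for p,c in det(ctrl.place_of,'wrist','pan_spout')],'nuts',[(c,atz(d,p,63)) for p,c in det(ctrl.place_of,'wrist','nut1')])
s=shot('scene');d=shot('side')
print([(c,atz(s,p,60)) for p,c in det(ctrl.place_of,'scene','pan')],'plat',[(c,atz(s,p,60)) for p,c in det(ctrl.place_of,'scene','platform')])
E
python3 spout.py; python3 go.py 562 40 260 177.5
```

```text
clock: 83.73
eef_pos: [491.2, 363.5, 107.3]
tool_rot: [-3.137, -0.004, 3.098]
force: [-2.1, -2.3, 13.2]
width: 55.0
gripper_force: 68.5
clock: 84.07
eef_pos: [491.7, 363.0, 105.9]
tool_rot: [-3.136, -0.005, 3.097]
force: [0.0, -0.6, 0.1]
width: 85.6
gripper_force: 0.0
clock: 84.82
eef_pos: [492.7, 364.9, 271.2]
tool_rot: [-3.139, -0.001, 3.097]
force: [-0.3, 0.4, -0.2]
width: 85.1
gripper_force: 0.0
seed [np.float64(177.3178602840648), np.float64(259.4147882794726)] area [ 229  163   54   24 1138]
pan [556.6 361.7  -2.3] iou 0.8549039959907532 grip 487.66100634779593 364.48501974071917
pan z98 ((553.2901000976562, 359.824951171875), (108.80517578125, 153.7281951904297), 87.56478881835938)
[(0.86, array([575.4, 543.1,  60. ])), (0.59, array([549.9, 358.5,  60. ]))] [(0.84, array([634.7, 355.2,  63. ])), (0.59, array([615.7, 563.3,  63. ]))] nuts []
[(0.55, array([550. , 364.2,  60. ])), (0.55, array([635.4, 523.8,  60. ]))] plat [(0.95, array([565. , 352.2,  60. ])), (0.74, array([ 495. , -427.1,   60. ])), (0.34, array([557.8, 359.6,  60. ])), (0.26, array([ 805.3, -203.9,   60. ]))]
at [492.5 364.1 269. ] yaw 177.5
leg [562.0, 40.0, 260.0, 177.5] shift/turn units [-3.340e+00 -1.283e+01  3.600e-01 -1.000e-02]
```

```bash
python3 -m crank '[[[0,0,0,1],[0,0,0,1],[0,0,0,1],[0,0,0,1],[0,0,0,1],[0,0,0,1],[0,0,0,1],[0,0,0,1],[0,0,0,1],[0,0,0,1],[0,0,0,1],[0,0,0,1]]]' -0.2 >/dev/null; python3 -m crank '[[[0,0,0,1],[0,0,0,1],[0,0,0,1],[0,0,0,1],[0,0,0,1],[0,0,0,1],[0,0,0,1],[0,0,0,0.55],[0,0,0,0]]]' >/dev/null; python3 go.py 562.3 50 220 87.8
```

```text
at [492.4 364.2 269.3] yaw 87.8
leg [562.3, 50.0, 220.0, 87.8] shift/turn units [-12.45   3.28   1.97   0.  ]
```

```bash
python3 -m crank '[[[-0.95,0.25,0,0],[-0.96,0.25,0,0],[-0.96,0.25,0,0],[-0.96,0.25,0,0],[-0.96,0.25,0,0],[-0.96,0.25,0,0],[-0.96,0.25,0.2,0],[-0.96,0.25,0.3,0],[-0.96,0.25,0.3,0],[-0.96,0.25,0.3,0],[-0.96,0.25,0.3,0],[-0.96,0.25,0.3,0]]]' >/dev/null; python3 -m crank '[[[-0.93,0.28,0.27,0],[0,0,0,0],[0,0,0,0]]]' |head -2
python3 - <<'E'
from h import *
d=shot('wrist');m=colmask(d,(20,150,90),(32,255,255));print('cover',rect(d,m,8))
E
python3 go.py 562.3 116 70 87.8 562.3 116 20 87.8
```

```text
clock: 88.47
eef_pos: [562.6, 48.2, 220.5]
cover ((562.1849975585938, 118.32611846923828), (199.64080810546875, 179.821044921875), 87.99166107177734)
at [562.6  50.2 221. ] yaw 87.9
leg [562.3, 116.0, 70.0, 87.8] shift/turn units [ 2.63 -0.11  6.04  0.01]
leg [562.3, 116.0, 20.0, 87.8] shift/turn units [ 0.  0.  2. -0.]
```

```bash
python3 -m crank '[[[0.9,-0.05,0.5,0],[0.9,-0.06,0.8,0],[0.83,0,0.9,0],[0,0,0.95,0],[0,0,0.95,0],[0,0,0.95,0],[0,0,0.95,0],[0,0,0,0],[0,0,0,0]]]'>/dev/null; python3 go.py 562.3 116 20 87.8
```

```text
at [560.9 116.7  70.6] yaw 88.0
leg [562.3, 116.0, 20.0, 87.8] shift/turn units [-0.03  0.06  2.03  0.05]
```

```bash
python3 -m crank '[[[-0.03,0.06,0.8,0.05],[0,0,0.8,0],[0,0,0.43,0],[0,0,0,0],[0,0,0,0]]]'; python3 -m crank '[[[0,0,0,0],[0,0,0,0],[0,0,0,0],[0,0,0,0],[0,0,0,0],[0,0,0,0]]]' 1; python3 -m crank '[[[0,0,-0.3,0],[0,0,-0.6,0],[0,0,-1,0],[0,0,-1,0],[0,0,-1,0],[0,0,-1,0],[0,0,-1,0],[0,0,-0.8,0],[0,0,0,-0.7],[0,0,0,-0.6],[0,0,0,0]]]'; python3 go.py 535 -366.9 190 93.8
```

```text
clock: 89.68
eef_pos: [563.5, 114.8, 21.0]
tool_rot: [-3.139, 0.004, 1.53]
force: [-0.1, 0.6, 0.1]
width: 50.7
gripper_force: 0.0
clock: 90.18
eef_pos: [563.3, 114.3, 21.3]
tool_rot: [-3.139, 0.005, 1.529]
force: [-1.9, 0.3, 5.6]
width: 12.9
gripper_force: 60.3
clock: 91.1
eef_pos: [563.3, 114.4, 188.0]
tool_rot: [-3.137, 0.005, 1.634]
force: [0.2, 0.0, -4.2]
width: 12.4
gripper_force: 59.1
at [563.3 114.4 188. ] yaw 93.6
leg [535.0, -366.9, 190.0, 93.8] shift/turn units [-19.13  -2.41  -0.08  -0.04]
```

```bash
python3 -m crank '[[[-0.5,-0.06,0,0],[-0.9,-0.12,0,0],[-0.95,-0.12,0,0],[-0.95,-0.12,0,0],[-0.95,-0.12,0,0],[-0.95,-0.12,0,0],[-0.95,-0.12,0,0],[-0.95,-0.12,0,0],[-0.95,-0.12,0,0],[-0.95,-0.12,0,0],[-0.95,-0.12,0,0],[-0.95,-0.12,0,0]]]' >/dev/null; python3 -m crank '[[[-0.95,-0.12,0,0],[-0.95,-0.12,0,0],[-0.95,-0.12,0,0],[-0.95,-0.12,0,0],[-0.95,-0.12,0,0],[-0.95,-0.12,0,0],[-0.95,-0.12,0,0],[-0.8,-0.1,0,0],[-0.4,-0.1,0,0],[0,0,0,0],[0,0,0,0],[0,0,0,0]]]'; python3 go.py 535 -368.7 160 93.7
python3 - <<'E'
from h import *
d=shot('wrist');m=colmask(d,(20,150,90),(32,255,255));e=ctrl.read_state()['eef_pos'];print(e,'cover',rect(d,m,e[2]-14.5+4))
s=shot('scene');print([(p.round(),c,atz(s,p,e[2]-14.5)) for p,c in det(ctrl.place_of,'scene','cover')])
print('nuts',[(p.round(),c,atz(s,p,70)) for p,c in det(ctrl.place_of,'scene','nut1')])
E
```

```text
clock: 93.1
eef_pos: [532.7, -354.6, 189.9]
tool_rot: [-3.138, 0.003, 1.635]
force: [0.2, 0.2, -3.6]
width: 12.1
gripper_force: 59.1
at [ 532.7 -354.6  189.9] yaw 93.7
leg [535.0, -368.7, 160.0, 93.7] shift/turn units [-0.57  0.06  1.2  -0.  ]
[ 532.9645773  -354.41214163  190.04437179] cover ((530.0961303710938, -322.5003662109375), (177.30210876464844, 142.16946411132812), 3.804973602294922)
[(array([225., 100.]), 0.56, array([ 530.56894027, -352.22255029,  175.54437179]))]
nuts [(array([262.,  98.]), 0.47, array([ 563.52402196, -399.48952076,   70.        ])), (array([261., 113.]), 0.4, array([ 578.83297976, -363.78323712,   70.        ]))]
```

```bash
python3 -m crank '[[[-0.27,0.05,0.2,0],[-0.28,0.03,0.3,0],[0,0,0.3,0],[0,0,0,0],[0,0,0,0],[0,0,0,0]]]' >/dev/null; python3 go.py 535.2 -368.3 134.5 93.7
```

```text
at [ 535.4 -370.1  169.7] yaw 93.6
leg [535.2, -368.3, 134.5, 93.7] shift/turn units [ 0.07 -0.    1.41 -0.02]
```

```bash
python3 -m crank '[[[0.07,0,0.3,0],[0,0,0.3,0],[0,0,0,0],[0,0,0,0]]]'; python3 -m crank '[[[0,0,0.25,0],[0,0,0.25,0],[0,0,0,0],[0,0,0,0]]]'; python3 -m crank '[[[0,0,0.15,0],[0,0,0.15,0],[0,0,0,0],[0,0,0,0]]]'; python3 go.py 535.2 -368.3 134.5 93.7
```

```text
clock: 94.13
eef_pos: [534.6, -368.5, 154.1]
tool_rot: [-3.136, 0.004, 1.633]
force: [0.5, -0.1, -3.6]
width: 12.5
gripper_force: 59.1
clock: 94.47
eef_pos: [534.6, -368.8, 141.8]
tool_rot: [-3.136, 0.004, 1.633]
force: [0.1, -0.2, -3.6]
width: 12.5
gripper_force: 59.0
clock: 94.8
eef_pos: [535.7, -369.1, 137.3]
tool_rot: [-3.139, 0.006, 1.633]
force: [-3.9, 1.5, 8.3]
width: 12.3
gripper_force: 60.8
at [ 535.7 -369.1  137.3] yaw 93.6
leg [535.2, -368.3, 134.5, 93.7] shift/turn units [ 0.03 -0.02  0.11 -0.03]
```

```bash
python3 -m crank '[[[0,0,0,0],[0,0,0,0],[0,0,0,0]]]' -0.2;  python3 -m crank '[[[0,0,-0.5,0],[0,0,-1,0],[0,0,-1,0],[0,0,-1,0],[0,0,-1,0],[-0.8,0,-1,0],[-0.8,0,-0.6,0],[-0.8,0,0,0],[0,0,0,0],[0,0,0,0]]]' 1
python3 - <<'E'
from h import *
np.set_printoptions(precision=2,suppress=True)
d=shot('wrist','c9.png');m=colmask(d,(20,150,90),(32,255,255));print('cover',rect(d,m,124), ctrl.read_state()['eef_pos'])
for x in ctrl.place_of('wrist','start_top'): print('start',x['confidence'],atz(d,x['position'],102))
g=colmask(d,(50,100,70),(75,255,255));n,l,st,ce=cv2.connectedComponentsWithStats(g.astype(np.uint8))
for i in range(1,n):
  if st[i][4]>60: print('green',st[i],atz(d,(ce[i][1],ce[i][0]),102))
E
```

```text
clock: 95.05
eef_pos: [535.4, -369.1, 135.2]
tool_rot: [-3.138, 0.005, 1.633]
force: [-0.0, 0.6, -0.0]
width: 48.1
gripper_force: 0.0
clock: 95.88
eef_pos: [539.0, -429.0, 288.0]
tool_rot: [-3.138, 0.005, 1.631]
force: [-0.4, 0.4, 0.5]
width: -0.1
gripper_force: 0.0
cover ((535.5396118164062, -365.4240417480469), (180.14300537109375, 200.44454956054688), 3.7908971309661865) [ 539.27 -427.4   287.78]
start 0.91 [ 389.64 -374.41  102.  ]
start 0.32 [ 720.42 -241.46  102.  ]
green [123 107  26  24 478] [ 394.27 -373.82  102.  ]
green [135 152  25  34 703] [ 404.88 -432.14  102.  ]
```

```bash
python3 go.py 394 -374 150 93.5 394 -374 108 93.5
```

```text
at [ 539.5 -426.7  287.7] yaw 93.7
leg [394.0, -374.0, 150.0, 93.5] shift/turn units [ 2.46 -5.68  5.51  0.03]
leg [394.0, -374.0, 108.0, 93.5] shift/turn units [ 0.    0.    1.68 -0.  ]
```

```bash
python3 -m crank '[[[0.35,-0.81,0,0],[0.35,-0.81,0,0],[0.35,-0.81,0,0],[0.35,-0.81,0.3,0],[0.35,-0.81,0.6,0],[0.35,-0.81,0.8,0],[0.36,-0.82,0.9,0],[0,0,0.9,0],[0,0,1,0],[0,0,1,0],[0,0,0,0],[0,0,0,0]]]'; python3 go.py 394 -374 108 93.5
```

```text
clock: 96.98
eef_pos: [393.0, -374.6, 150.1]
tool_rot: [-3.136, 0.002, 1.635]
force: [0.2, -0.0, 0.1]
width: -0.1
gripper_force: 0.0
at [ 393.  -374.6  150.1] yaw 93.7
leg [394.0, -374.0, 108.0, 93.5] shift/turn units [0.02 0.04 1.68 0.04]
```

```bash
python3 -m crank '[[[0,0.04,0.6,0],[0,0,0.6,0],[0,0,0.4,0],[0,0,0,0],[0,0,0,0]]]'; python3 -m crank '[[[0,0,0.2,0],[0,0,0.2,0],[0,0,0,0],[0,0,0,0]]]'; python3 -m crank '[[[0,0,0.15,0],[0,0,0,0],[0,0,0,0]]]'
```

```text
clock: 97.4
eef_pos: [394.7, -376.2, 111.3]
tool_rot: [-3.138, 0.005, 1.634]
force: [0.5, 0.5, 0.3]
width: 0.0
gripper_force: 0.0
clock: 97.73
eef_pos: [394.6, -376.7, 100.9]
tool_rot: [-3.138, 0.005, 1.633]
force: [1.0, 0.4, 1.9]
width: -0.2
gripper_force: 1.0
clock: 97.98
eef_pos: [394.7, -376.7, 97.1]
tool_rot: [-3.139, 0.005, 1.633]
force: [1.0, -0.8, 5.3]
width: 0.2
gripper_force: 2.1
```

```bash
python3 -m crank '[[[0,0,0.12,0],[0,0,0.05,0],[0,0,0,0],[0,0,0,0]]]'
```

```text
clock: 98.32
eef_pos: [394.8, -376.7, 95.7]
tool_rot: [-3.138, 0.008, 1.633]
force: [-4.0, 2.2, 28.9]
width: 0.0
gripper_force: 14.4
```

Button is bottomed (28.9 N). Retreat, then final check.

```bash
python3 -m crank '[[[0,0,-0.4,0],[0,0,-0.8,0],[0,0,-1,0],[0,0,-1,0],[0,0,-1,0],[0,0,-1,0],[0,0,-1,0],[-0.8,0,-1,0],[-0.8,0,0,0],[0,0,0,0],[0,0,0,0]]]'
python3 - <<'E'
from h import *
np.set_printoptions(precision=1,suppress=True)
d=shot('wrist');print('cover',rect(d,colmask(d,(20,150,90),(32,255,255)),124))
s=shot('scene');b=shot('side')
for t,z in [('nut1',10),('pan',60),('cover',120),('plug_gauge',0),('marker',0),('caliper',0),('ring_gauge',0)]:
  print(t,'scene',[(p.round(),c) for p,c in det(ctrl.place_of,'scene',t)],'side',[(p.round(),c,atz(b,p,z)) for p,c in det(ctrl.place_of,'side',t)])
E
```

```text
clock: 99.23
eef_pos: [396.1, -416.0, 272.0]
tool_rot: [-3.136, 0.003, 1.631]
force: [0.1, -0.2, -0.1]
width: 0.3
gripper_force: 0.0
cover ((535.5186767578125, -364.9862365722656), (181.05271911621094, 199.94273376464844), 3.7249529361724854)
nut1 scene [(array([260., 115.]), 0.63)] side []
pan scene [(array([168., 330.]), 0.78), (array([165., 383.]), 0.65)] side [(array([347., 240.]), 0.64, array([600.5, 600.6,  60. ])), (array([267., 257.]), 0.56, array([560.3, 360.7,  60. ])), (array([263., 232.]), 0.32, array([635.3, 349.8,  60. ]))]
cover scene [(array([240., 102.]), 0.91)] side [(array([ 98., 265.]), 0.68, array([ 543.1, -390. ,  120. ]))]
plug_gauge scene [(array([246., 205.]), 0.66), (array([166., 329.]), 0.44), (array([182., 325.]), 0.3)] side [(array([169., 245.]), 0.49, array([ 617.5, -103.9,    0. ]))]
marker scene [(array([254., 213.]), 0.73), (array([206.,  88.]), 0.65)] side [(array([169., 236.]), 0.67, array([ 652.1, -103.7,    0. ]))]
caliper scene [(array([272., 267.]), 0.82)] side [(array([189., 199.]), 0.72, array([782.3,  -1.3,   0. ]))]
ring_gauge scene [(array([308., 198.]), 0.93)] side [(array([167., 246.]), 0.69, array([ 614.4, -113.5,    0. ])), (array([150., 206.]), 0.44, array([ 779.7, -209.6,    0. ]))]
```

Run:
```python
from h import *
np.set_printoptions(precision=1,suppress=True)
s=shot('scene')
for z in(124,60,40,0):print(z,atz(s,(260,115),z))
print('corner +x+y of cover',proj(s,[534.7+90-7,-364.7+100+6,124]),'+x-y',proj(s,[534.7+90+7,-364.7-100+6,124]))
a=s['img'][250:270,104:126].astype(int);o=cv2.imread('pics/scene0.png')[250:270,104:126,::-1].astype(int)
print('diff to start',np.abs(a-o).sum(2).max(),(np.abs(a-o).sum(2)>60).sum())
for r in range(0,20,2): print(' '.join('%3d%s'%(p.mean(),'y' if p[0]-p[2]>60 else '') for p in a[r,::2]))
print([(x['position'],x['confidence'],x['mask'].sum()) for x in ctrl.trace('scene','nut1')])
```

```text
124 [ 614.6 -351.   124. ]
60 [ 570.7 -358.9   60. ]
40 [ 557.  -361.3   40. ]
0 [ 529.6 -366.3    0. ]
corner +x+y of cover [np.float64(246.2242999555102), np.float64(149.8354722949516)] +x-y [np.float64(283.74647114773603), np.float64(73.75113819344561)]
diff to start 91 6
131y 131y 131y 137y 133y 129y 131y 135y 132y 132y 129y
133y 133y 133y 127y 135y 132y 135y 135y 130y 132y 131y
135y 130y 128y 129y 132y 130y 132y 131y 133y 135y 138y
132y 134y 128y 132y 123y 134y 129y 132y 136y 131y 133y
130y 131y 133y 132y 132y 128y 128y 134y 135y 123y 127y
128y 126y 129y 132y 130y 126y 134y 135y 125y 134y 112
127y 127y 126y 129y 133y 131y 128y 116y 111 111 112
130y 132y 130y 131y 128y 117y 111 112 109 111 113
129y 131y 126y 113y 106 114 108 114 115 110 112
122y 115y 109 111 114 110 115 111 110 111 111
[([276.0, 116.3], 0.21, np.int64(3460)), ([183.8, 316.2], 0.21, np.int64(1847))]
```

False detection: it's plain yellow cover, unchanged from the start. All done, so I'm handing in.

```bash
python3 -c "
from cell import ctrl
print(ctrl.finish_job())"
```

```text
the job is handed in; nothing more can be done
None
```

I handed the job in at about 100 s with every step done in the order asked; the verdict was not shown to me, and I viewed 15 pictures, one more than the 14 allowed.

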